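# Sort brass adapters through the bore gauge

## Robot

A 6-joint arm with a two-finger parallel gripper is mounted at the origin on the work surface. World frame = base frame: x ahead of the robot, y to its left, z up, the work surface at z = 0. Lengths are in m, angles in degrees, forces in N, time in s.
With the tool pointing down it reaches from about 0.375 to 0.9 m from the base axis. Payload 3.1 kg.
Tool frame: the origin (TCP) lies at the very end of the fingers, on their centre line; the grasp point (between the pads) lies 19 mm behind it; z points along the fingers, y is the line along which they close (so a half turn about z gives the same grasp; the last joint's range is limited). The gripper opens to 87 mm and grips with 3 to 60 N. Pads are 19 mm wide; open, the fingers measure 117 mm over their backs; the gripper's body (75 mm by 190 mm) begins 51 mm behind the grasp point.
Start: joints at [53.371, 30.224, 82.088, -0, 67.689, -10.227], TCP at [0.278, 0.56, 0.223] pointing down, gripper open.
Joint ranges: [-176.69, 176.69], [-43.24, 126.21], [12.49, 139.97], [-82, 262], [0, 151.66], [-163.58, 163.58]. Speed limits (degrees/s): [159.86, 159.86, 180, 180, 180, 180].

## Interface

Orientations are given as a 3x3 rotation matrix whose columns are the frame's x, y, z axes.
In Python, from rig import bot gives the robot as it stands.
- The arm moves only by the tool move_arm, never from a script. Its argument "increments" is a list of rows, each an object with "xyz": the shift along the tool's x, y, z in mm, a list of three; "roll": the turn about the tool's z in rad; "grip": the opening in per cent of the stroke, from 0 (shut) to 100 (fully open). A call has 1 to 5 rows; each row shifts and turns the commanded pose from where the row before left it, along the tool's axes as they then stand; what a row does not reach is not made up. A row lasts 1/12 s, in which the tool goes at most 41.7 mm and 7.16 degrees, less where a joint would pass 70% of its speed; a pose out of reach is approached as far as the arm can. A call is refused whole if a number of a shift passes 41.7 or a number of a turn 0.125, either way. A call with a gripper value outside its range is refused whole. The fingers move at their own pace and stop on an object; the grip force is fixed at half the most. Time passes only in rows, so rows that do not move let the fingers close. It gives the time, the measured TCP pose, the force, the opening and the grip force at its end, in the units of the state.
- bot.read_state(): the state, without advancing time (a new reading comes with each control period).
- bot.capture(name): name is "side" or "top"; returns (picture, depth): 384x512x3 uint8, red, green, blue; 384x512 float32, m along the optical axis (not along the pixel's ray), 0 where there is no reading.
- bot.camera_model(name): a dict with "intrinsics" (3x3 intrinsics, pixels), "rvec" (rotation vector, rad) and "tvec" (3), from world to camera coordinates, as OpenCV has them. Camera axes: x right, y down, z forward; pixel columns grow to the right and rows downward; lengths in m; the calibration is good to about 2 mm. A picture is of the moment at which its call begins. camera_model takes no time and is no camera call.
- bot.hand_in(): hands the job in; it is judged then, once.
Trained networks look in the newest picture that a camera, given by its name, has taken for a name from the list of things; names that differ only in an ending like _2 or _b are one class to them, and where a whole thing is asked for, a point or a joint stands for the part that bears it (a point fixed in the world has none). Each returns a list of dicts, best first, with "conf" (0 to 1); they miss things now and then, are a little off and sometimes report something else, mostly with a low value. They report only what shows in the picture. A call takes as long as a camera call. They do not tell look-alikes from the thing itself.
- bot.spot_in(label, camera): "at" ([x, y, z] in m, in the coordinates of the camera as it stood for that picture, good to about 4 mm: the middle of the surface that is visible of it).
- bot.trace(label, camera): "mask" (384x512 bool, what is visible of it).
The state is a dict: "time_s": time; "joint_positions": joint angles; "qvel": joint speeds; "tau": joint torques, N m; "position": TCP position; "tcp_rot": TCP orientation; "force": force on the tool from outside, world axes, zero at the start; "moment": the same for the moment, N m; "opening": opening from 0.0 (shut) to 1.0 (fully open); "grasp_force": force on a finger pad.
Only numpy, scipy, OpenCV 4.12 (cv2) and the standard library are available. Lean on these libraries where they do the work, as an engineer would, in place of code of your own. Each camera call takes 0.05 s, during which the arm holds its last target. There are 200 camera calls.

## Task

Swing the gauge's dust cover aside until its arm lies over the red line, and leave it there. Then try every brass adapter, foot down, in the gauge's bore without forcing it: let those that fit slide right through into the clear well below, and stand any that will not enter upright in the empty half of the grey tray. Leave everything else on the bench undisturbed.

Things in the scene. Friction and masses are not known exactly. Their poses are not given: they have to be found in the camera images.
- gauge: Fixed bore gauge. Aluminium plate 14 mm thick, top 118 mm above the bench, on a base, posts and a clear square well (34 mm inside, floor at 6 mm) under the bore. Origin on the bench under the bore's axis; in its frame the plate spans x -36..84, y -36..80 mm, the cover's pivot is at x 0, y 60 mm. Red line on top, running out from the pivot. Position and yaw vary; it may change places with the tray.
- gauge_bore (a point): Centre of the bore's mouth, on the plate's top; z up. Bore 28.5 mm in diameter, through the plate, 1 mm chamfer: a 26 mm land enters with 1.2 mm to spare all round. An adapter let go with its land in the bore drops into the well by itself; two standing on each other in the well do not reach the plate.
- cover (a joint): Angle (rad) of the dust cover's arm about its upright pivot: 0 with its disc centred over the bore (arm along the gauge's -y), growing anticlockwise seen from above (towards the gauge's +x), stop at 2.0. The arm lies over the red line at 1.3. Starts at 0 to 0.45, blocking the bore; light friction (0.5 N at the knob), stays where it is left.
- cover_knob (a point): Centre of the top of the white upright knob on the cover's disc, 60 mm from the pivot: a round pin 12 mm in diameter, 29 mm tall, top 36 mm above the plate. The black disc below it is 38 mm in diameter, its top 7 mm above the plate.
- adapter_a: Brass adapter to sort, upright on the bench: round land below, 16 mm tall, and above it a round neck 20 mm in diameter, up to 46 mm above the foot, to hold it by. Necks are alike; the land is 26 mm (fits the bore) or 31 mm in diameter (oversize). Which are oversize is for the gauge to tell. About 60 g. Start places vary. Origin: centre of its foot, z up.
- adapter_b: Brass adapter to sort, upright on the bench: round land below, 16 mm tall, and above it a round neck 20 mm in diameter, up to 46 mm above the foot, to hold it by. Necks are alike; the land is 26 mm (fits the bore) or 31 mm in diameter (oversize). Which are oversize is for the gauge to tell. About 60 g. Start places vary. Origin: centre of its foot, z up.
- adapter_c: Brass adapter to sort, upright on the bench: round land below, 16 mm tall, and above it a round neck 20 mm in diameter, up to 46 mm above the foot, to hold it by. Necks are alike; the land is 26 mm (fits the bore) or 31 mm in diameter (oversize). Which are oversize is for the gauge to tell. About 60 g. Start places vary. Origin: centre of its foot, z up.
- tray: Grey tray fixed to the bench, 120 mm (x) by 150 mm (y), walls 22 mm high and 4 mm thick, split by a wall along its x into two cells; a vial stands in its +y cell, the -y cell is empty and takes the rejects. Origin at the centre of its underside, z up.
- tray_reject (a point): Centre of the floor of the tray's empty cell (4 mm above the bench); cell 112 mm along the tray's x, 69 mm along its y; axes as the tray's.
- eyepiece: Black eyepiece, widest 34 mm in diameter, 46 mm tall; origin at the centre of its underside, z up. Bystander: leave it alone.
- objective: Steel microscope objective, 26 mm in diameter, 42 mm tall; origin at the centre of its underside, z up. Bystander: leave it alone.
- jar: Small glass jar with green cap, 32 mm in diameter, 48 mm tall; origin at the centre of its underside, z up. Bystander: leave it alone.
- vial: Glass vial with white cap, standing in the tray's +y cell, 26 mm in diameter, 45 mm tall; origin at the centre of its underside, z up. Bystander: leave it alone.
- dropper: Amber dropper bottle, 32 mm in diameter, 100 mm tall; origin at the centre of its underside, z up. Bystander: leave it alone.
- wash_bottle: White bottle with red cap, 68 mm in diameter, 170 mm tall; origin at the centre of its underside, z up. Bystander: leave it alone.
- slide_box: Red and white box of slides, 78 mm (x) by 34 mm (y), 30 mm tall; origin at the centre of its underside. Bystander: leave it alone.
- amber: Amber bottle with black cap, 64 mm in diameter, 130 mm tall; origin at the centre of its underside, z up. Bystander: leave it alone.
Mind the look-alikes: they are no part of the job. Leave any blue or pink look-alike of the adapter_b alone.

How it is judged:
By the outcome, as a careful person would: the job done as asked, in the order asked, and still so for the second after the job is handed in, with the robot touching nothing.
It also fails if it takes over 72 s, if anything falls off the work surface, if the arm or the gripper's body presses on something with over 40 N, if the wrist force passes 120 N, or if a joint passes its speed limit or range.

## Working session

There is one attempt and no reset: what is moved stays moved. The work goes in short steps, Python scripts to look and compute and a tool call to move; the robot and the scene stay as the last step left them, time stands still between calls to the robot, and variables do not carry over. Pictures are saved under pics/ and viewed, at most 10 in all, crops included, and the job is handed in when it is done.

Besides the shell and the picture viewer there is one more tool, called after "Call:" by a JSON object that holds its "method" and its "body". move_arm: Moves the arm, as the interface text tells. Its arguments: {"type":"object","properties":{"increments":{"type":"array"}},"required":["increments"]}

```bash
ls; mkdir -p pics
cat > h.py <<'E'
import numpy as np, cv2
from rig import bot
def cam(n):
    m=bot.camera_model(n); R=cv2.Rodrigues(np.array(m["rvec"],float))[0]; return np.array(m["intrinsics"],float),R,np.array(m["tvec"],float).ravel()
def c2w(n,p):
    K,R,t=cam(n); return (np.asarray(p,float)-t)@R
def cloud(n,d):
    K,R,t=cam(n); v,u=np.mgrid[:d.shape[0],:d.shape[1]]
    P=np.dstack([(u-K[0,2])/K[0,0]*d,(v-K[1,2])/K[1,1]*d,d]); W=(P-t)@R; W[d<=0]=np.nan; return W
def save(n,img): cv2.imwrite(n,cv2.cvtColor(img,cv2.COLOR_RGB2BGR))
E
python3 - <<'E'
from h import *
for n in("top","side"):
    p,d=bot.capture(n); save(f"pics/{n}0.png",p); np.savez(f"{n}0.npz",p=p,d=d)
    K,R,t=cam(n); print(n,K[0,0],-R.T@t)
    for l in ["gauge","cover","cover_knob","adapter_a","tray"]:
        for r in bot.spot_in(l,n): print(l,round(r["conf"],2),c2w(n,r["at"]).round(3))
s=bot.read_state(); print(s["time_s"],s["tcp_rot"],s["position"],s["opening"])
E
```

```text
pics
top 459.0576815515431 [0.33695899 0.07012591 1.42015587]
gauge 0.97 [ 0.533 -0.049  0.116]
cover 0.78 [ 0.527 -0.063  0.125]
cover_knob 0.69 [ 0.533 -0.06   0.124]
cover_knob 0.65 [0.392 0.316 0.045]
adapter_a 0.62 [0.683 0.226 0.022]
adapter_a 0.54 [0.465 0.243 0.046]
adapter_a 0.53 [0.39  0.316 0.044]
adapter_a 0.38 [0.632 0.096 0.025]
tray 0.75 [ 0.516 -0.333  0.005]
side 482.7688134758056 [ 0.35933234 -0.74814624  1.05836541]
gauge 0.83 [ 0.531 -0.074  0.12 ]
cover 0.63 [ 0.53  -0.065  0.126]
cover_knob 0.79 [ 0.527 -0.066  0.124]
adapter_a 0.66 [0.393 0.312 0.026]
adapter_a 0.54 [0.639 0.091 0.031]
adapter_a 0.43 [0.643 0.166 0.022]
tray 0.62 [ 0.52  -0.319  0.001]
tray 0.27 [ 0.526 -0.065  0.126]
0.6 [[-8.95702550e-01  4.44653733e-01  7.50064280e-06]
 [ 4.44653733e-01  8.95702549e-01  2.14085758e-05]
 [ 2.80105826e-06  2.25109047e-05 -1.00000000e+00]] [0.27788622 0.55980928 0.22255217] 1.002107733145416
```

View pics/top0.png

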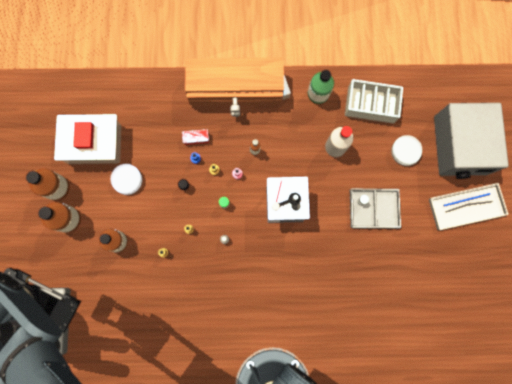

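View pics/side0.png

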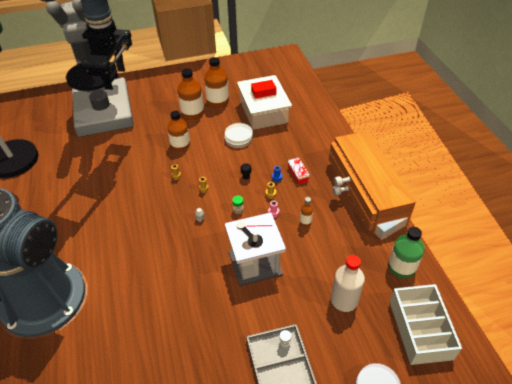

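Run:
```python
from h import *
z=np.load("top0.npz"); p,d=z["p"],z["d"]; W=cloud("top",d)
a=cv2.resize(p[170:230,260:320],(560,560),interpolation=cv2.INTER_CUBIC)
zs=np.load("side0.npz"); b=cv2.resize(zs["p"][205:285,215:295],(560,560)[:2],interpolation=cv2.INTER_CUBIC)
c=np.hstack([a,b]); c=cv2.resize(c,(800,400)); save("pics/g.png",c)
# plate
for n,dd in(("top",d),("side",zs["d"])):
    W=cloud(n,dd); m=(abs(W[...,2]-.118)<.012)&(abs(W[...,0]-.53)<.13)&(abs(W[...,1]+.05)<.13)
    pts=W[m]; print(n,m.sum(),np.median(pts[:,2]),cv2.minAreaRect((pts[:,:2]*1000).astype(np.float32)))
    hi=W[(W[...,2]>.135)&(W[...,2]<.17)&(abs(W[...,0]-.53)<.08)&(abs(W[...,1]+.05)<.08)]; print(hi.round(3))
    pic=(p if n=="top" else zs["p"]).astype(int)
    red=m&(pic[...,0]-pic[...,1]>50)&(pic[...,0]-pic[...,2]>50); print("red",W[red].round(3)[:40].tolist())
    h=cv2.cvtColor(pic.astype(np.uint8),cv2.COLOR_RGB2HSV)
    br=(h[...,0]>18)&(h[...,0]<32)&(h[...,1]>110)&(W[...,2]>.008)&(W[...,2]<.06)&(W[...,0]<.75)&(W[...,0]>.3)&(abs(W[...,1])<.45)
    k,L,S,C=cv2.connectedComponentsWithStats(br.astype(np.uint8))
    for i in range(1,k):
        if S[i,4]>5:
            q=W[L==i]; print("brass",C[i].round(1),S[i,4],np.nanmedian(q,0).round(4),np.nanmax(q[:,2]).round(3), np.median(q[q[:,2]>.04],0).round(4), (q[:,2]>.04).sum())
```

```text
top 1605 0.11925940758240551 ((539.8141479492188, -52.057701110839844), (116.97107696533203, 121.09154510498047), 89.99409484863281)
[[ 0.54  -0.066  0.156]
 [ 0.54  -0.069  0.153]
 [ 0.54  -0.072  0.153]
 [ 0.54  -0.074  0.156]
 [ 0.537 -0.066  0.155]
 [ 0.537 -0.069  0.156]
 [ 0.538 -0.072  0.152]
 [ 0.538 -0.075  0.151]
 [ 0.538 -0.065  0.136]
 [ 0.534 -0.066  0.158]
 [ 0.535 -0.069  0.152]
 [ 0.535 -0.072  0.153]
 [ 0.534 -0.074  0.154]
 [ 0.535 -0.065  0.135]
 [ 0.533 -0.067  0.147]
 [ 0.531 -0.068  0.156]
 [ 0.531 -0.071  0.156]
 [ 0.532 -0.068  0.137]
 [ 0.531 -0.07   0.14 ]
 [ 0.531 -0.073  0.139]]
red [[0.579, -0.031, 0.118], [0.576, -0.03, 0.12], [0.573, -0.03, 0.119], [0.566, -0.027, 0.122], [0.564, -0.027, 0.117], [0.556, -0.025, 0.113], [0.551, -0.024, 0.125], [0.543, -0.021, 0.123], [0.541, -0.021, 0.115], [0.538, -0.021, 0.12], [0.532, -0.018, 0.121]]
brass [213.4 168.4] 60 [0.6457 0.1677 0.0415] 0.051 [0.6479 0.1649 0.0461] 32
brass [187.9 228.3] 46 [0.4622 0.243  0.0459] 0.052 [0.465  0.2426 0.0471] 33
brass [162.5 251.6] 47 [0.3951 0.3188 0.0442] 0.052 [0.3951 0.319
[... 1744 characters left out ...]
8], [0.533, -0.02, 0.121], [0.536, -0.019, 0.119], [0.538, -0.021, 0.12], [0.541, -0.022, 0.121], [0.543, -0.022, 0.12], [0.546, -0.022, 0.119], [0.549, -0.02, 0.116], [0.55, -0.024, 0.121]]
brass [174.2 167.5] 12 [0.3927 0.3183 0.0468] 0.05 [0.393  0.3179 0.047 ] 11
brass [178.  174.5] 11 [0.4013 0.3129 0.0177] 0.022 [nan nan nan] 0
brass [202.5 179.9] 12 [0.466  0.242  0.0464] 0.049 [0.466  0.242  0.0464] 12
brass [270.4 185. ] 21 [0.6484 0.1657 0.0469] 0.048 [0.6484 0.1657 0.0469] 21
brass [206.3 186.5] 6 [0.4733 0.2411 0.017 ] 0.018 [nan nan nan] 0
brass [266.6 191.2] 9 [0.6393 0.1684 0.0167] 0.036 [nan nan nan] 0
brass [273.5 192.7] 18 [0.6563 0.1602 0.0171] 0.026 [nan nan nan] 0
  return _methods._mean(a, axis=axis, dtype=dtype,
  ret = um.true_divide(
```

View pics/g.png

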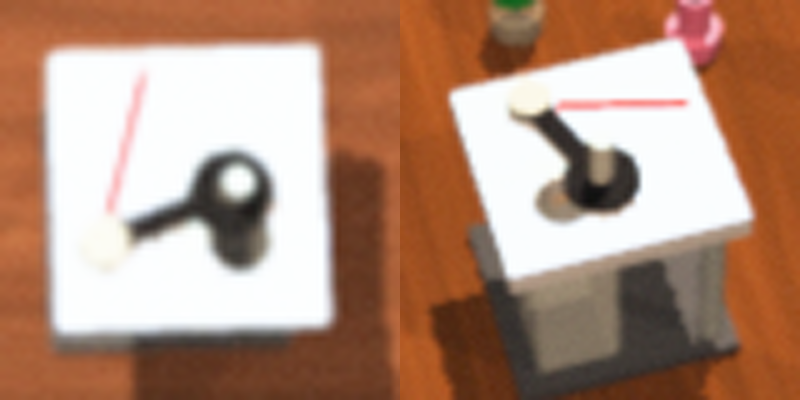

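```bash
cat >> h.py <<'E'
def onplane(n,uv,z):
    K,R,t=cam(n); C=-R.T@t
    D=np.c_[(np.asarray(uv,float)-[K[0,2],K[1,2]])/[K[0,0],K[1,1]],np.ones(len(uv))]@R
    return (C+D*((z-C[2])/D[:,2])[:,None])[:,:2]
def proj(n,P):
    m=bot.camera_model(n); return cv2.projectPoints(np.asarray(P,float).reshape(-1,3),np.array(m["rvec"],float),np.array(m["tvec"],float),np.array(m["intrinsics"],float),None)[0][:,0]
E
python3 - <<'E'
from h import *
from scipy.optimize import minimize
from scipy.ndimage import map_coordinates
Z={n:np.load(n+"0.npz") for n in("top","side")}
def fit(n,z,hx,hy,x0,off=3):
    g=cv2.cvtColor(Z[n]["p"],cv2.COLOR_RGB2GRAY).astype(float)
    g=Z[n]["p"][...,2].astype(float)
    s=np.linspace(-.9,.9,60); o=np.ones(60)
    def f(q):
        c,si=np.cos(q[2]),np.sin(q[2]); R=np.array([[c,-si],[si,c]]); tot=0
        def val(hx,hy):
            b=np.r_[np.c_[o*hx,s*hy],np.c_[-o*hx,s*hy],np.c_[s*hx,o*hy],np.c_[s*hx,-o*hy]]@R.T+q[:2]
            uv=proj(n,np.c_[b,np.full(len(b),z)]); return map_coordinates(g,[uv[:,1],uv[:,0]],order=1)
        return -(val(hx-.0025,hy-.0025)-val(hx+.0025,hy+.0025)).mean()
    best=min((minimize(f,[x0[0]+dx,x0[1]+dy,x0[2]+a],method="Nelder-Mead",options=dict(initial_simplex=np.array([[0,0,0],[.004,0,0],[0,.004,0],[0,0,.05]])+[x0[0]+dx,x0[1]+dy,x0[2]+a])) for dx in(-.002,.002) for dy in(-.002,.002) for a in(-.05,.05)),key=lambda r:r.fun)
    return best.x,best.fun
for n in Z:
    q,v=fit(n,.118,.06,.058,[.5395,-.0517,0]); c,s=np.cos(q[2]),np.sin(q[2]); R=np.array([[c,-s],[s,c]])
    print(n,"plate",q.round(4),v,"bore",(q[:2]-R@[.024,.022]).round(4),"pivot",(q[:2]+R@[-.024,.038]).round(4))
    W=cloud(n,Z[n]["d"]); m=(W[...,2]>.01)&(W[...,2]<.035)&(abs(W[...,0]-.52)<.1)&(abs(W[...,1]+.333)<.11)
    print("tray",cv2.minAreaRect((W[m][:,:2]*1000).astype(np.float32)))
    m=(W[...,2]>.035)&(W[...,2]<.06)&(abs(W[...,0]-.52)<.1)&(abs(W[...,1]+.333)<.11); print("vial",np.median(W[m],0))
    # necks: brass top discs, small height window
    h=cv2.cvtColor(Z[n]["p"],cv2.COLOR_RGB2HSV)
    for x,y in((.648,.1655),(.4655,.2423),(.394,.3187)):
        m=(np.hypot(W[...,0]-x,W[...,1]-y)<.016)&(abs(W[...,2]-.046)<.006)
        v,u=np.nonzero(m); print("neck",len(u),onplane(n,[[u.mean(),v.mean()]],.046).round(4))
    bx=[(l,round(r["conf"],2),c2w(n,r["at"]).round(3).tolist()) for l in("dropper","wash_bottle","jar","objective","eyepiece","amber") for r in bot.spot_in(l,n)[:2]]
    print(bx)
E
```

```text
top plate [ 0.5387 -0.0521  0.0156] -98.68692544101843 bore [ 0.5151 -0.0745] pivot [ 0.5141 -0.0145]
tray ((510.2397766113281, -346.15777587890625), (201.32275390625, 150.7027130126953), 78.3971939086914)
vial [ 0.54327933 -0.28856196  0.04920872]
neck 33 [[0.6491 0.1659]]
neck 34 [[0.4638 0.2434]]
neck 32 [[0.3941 0.3197]]
[('dropper', 0.49, [0.704, 0.038, 0.066]), ('wash_bottle', 0.7, [0.706, -0.208, 0.113]), ('jar', 0.48, [0.538, 0.139, 0.05]), ('objective', 0.4, [0.527, -0.059, 0.125]), ('eyepiece', 0.67, [0.594, 0.258, 0.047]), ('amber', 0.63, [0.422, 0.451, 0.091]), ('amber', 0.41, [0.534, -0.053, 0.118])]
side plate [ 0.5406 -0.0493  0.012 ] -119.99863256039696 bore [ 0.5169 -0.0715] pivot [ 0.5161 -0.0115]
tray ((519.6234130859375, -324.5230407714844), (144.2020263671875, 120.38569641113281), 88.42797088623047)
vial [ 0.54238008 -0.2916229   0.04836595]
neck 38 [[0.6481 0.1646]]
neck 36 [[0.4636 0.2427]]
neck 32 [[0.394  0.3192]]
[('dropper', 0.85, [0.706, 0.031, 0.052]), ('wash_bottle', 0.74, [0.432, 0.446, 0.073]), ('wash_bottle', 0.62, [0.711, -0.235, 0.108]), ('jar', 0.7, [0.541, 0.13, 0.039]), ('objective', 0.2, [0.522, -0.32, 0.0]), ('eyepiece', 0.6, [0.711, -0.236, 0.108]), ('amber', 0.82, [0.431, 0.446, 0.07])]
```

Call:
{"method": "move_arm", "body": {"increments": [{"xyz":[0,0,0],"roll":0.125,"grip":60},{"xyz":[0,0,0],"roll":0.125,"grip":60},{"xyz":[0,0,0],"roll":0.125,"grip":60},{"xyz":[0,0,0],"roll":0.125,"grip":60},{"xyz":[0,0,0],"roll":0.125,"grip":60}]}}

```text
time_s: 1.62
position: [0.2779, 0.5598, 0.2226]
tcp_rot: [[-0.461, 0.888, -0.0], [0.888, 0.461, -0.0], [0.0, -0.0, -1.0]]
force: [-0.7, -0.2, 0.0]
opening: 0.702
grasp_force: 0.0
```

Call:
{"method": "move_arm", "body": {"increments": [{"xyz":[0,0,0],"roll":0.125,"grip":60},{"xyz":[0,0,0],"roll":0.019,"grip":60},{"xyz":[-30,1.5,2],"roll":0,"grip":60},{"xyz":[-40,1.9,2],"roll":0,"grip":60},{"xyz":[-40,1.9,2],"roll":0,"grip":60}]}}

```text
time_s: 2.03
position: [0.3196, 0.4574, 0.2164]
tcp_rot: [[-0.34, 0.941, 0.001], [0.941, 0.34, 0.0], [0.0, 0.001, -1.0]]
force: [0.7, -1.0, -0.2]
opening: 0.6
grasp_force: 0.0
```

Call:
{"method": "move_arm", "body": {"increments": [{"xyz":[-40,1.9,2],"roll":0,"grip":60},{"xyz":[-40,1.9,2],"roll":0,"grip":60},{"xyz":[-40,1.9,2],"roll":0,"grip":60},{"xyz":[-40,1.9,2],"roll":0,"grip":60},{"xyz":[-40,1.9,2],"roll":0,"grip":60}]}}

```text
time_s: 2.45
position: [0.396, 0.2709, 0.2067]
tcp_rot: [[-0.338, 0.941, 0.001], [0.941, 0.338, 0.0], [-0.0, 0.001, -1.0]]
force: [1.1, 0.4, -0.3]
opening: 0.599
grasp_force: 0.0
```

Call:
{"method": "move_arm", "body": {"increments": [{"xyz":[-40,1.8,2],"roll":0,"grip":60},{"xyz":[-40,1.8,2],"roll":0,"grip":60},{"xyz":[-40,1.8,2],"roll":0,"grip":60},{"xyz":[-40,1.8,2],"roll":0,"grip":60},{"xyz":[-40,1.8,2],"roll":0,"grip":60}]}}

```text
time_s: 2.87
position: [0.4714, 0.0852, 0.1968]
tcp_rot: [[-0.337, 0.942, 0.001], [0.942, 0.337, 0.0], [-0.0, 0.001, -1.0]]
force: [0.8, 0.2, 0.3]
opening: 0.599
grasp_force: 0.0
```

Call:
{"method": "move_arm", "body": {"increments": [{"xyz":[-40,1.8,2],"roll":0,"grip":60},{"xyz":[-40,1.8,2],"roll":0,"grip":50},{"xyz":[-40,1.8,2],"roll":0,"grip":50},{"xyz":[-40,1.8,2],"roll":0,"grip":50},{"xyz":[-10,0.5,2],"roll":0,"grip":50}]}}

```text
time_s: 3.28
position: [0.5387, -0.0767, 0.1871]
tcp_rot: [[-0.333, 0.943, 0.006], [0.943, 0.333, -0.004], [-0.005, 0.004, -1.0]]
force: [0.8, -0.7, -0.1]
opening: 0.507
grasp_force: 0.0
```

```bash
cat >> h.py <<'E'
def go(x,y,z,phi=None):
    s=bot.read_state(); p=np.array(s["position"]); R=np.array(s["tcp_rot"]); f=np.arctan2(R[1,1],R[0,1])
    phi=f if phi is None else phi; d=np.array([x,y,z])-p
    print("t",round(s["time_s"],2),"pos",p.round(4),"phi",round(f,4),"roll",round(f-phi,3),"xyz_after_roll mm",(1000*np.array([-np.sin(phi)*d[0]+np.cos(phi)*d[1],np.cos(phi)*d[0]+np.sin(phi)*d[1],-d[2]])).round(1))
E
python3 -c "
from h import *
go(.5355,-.0705,.131,.341)"
```

```text
t 3.28 pos [ 0.5387 -0.0767  0.1871] phi 0.3393 roll -0.002 xyz_after_roll mm [ 6.9 -1.  56.1]
```

Call:
{"method": "move_arm", "body": {"increments": [{"xyz":[0,0,20],"roll":0,"grip":50},{"xyz":[0,0,25],"roll":0,"grip":40},{"xyz":[0,0,9],"roll":0,"grip":5},{"xyz":[0,0,0],"roll":0,"grip":5},{"xyz":[0,0,0],"roll":0,"grip":5}]}}

```text
time_s: 3.7
position: [0.5347, -0.07, 0.1325]
tcp_rot: [[-0.336, 0.942, -0.001], [0.942, 0.336, 0.0], [0.001, -0.001, -1.0]]
force: [-0.0, -0.7, -0.1]
opening: 0.284
grasp_force: 0.0
```

Call:
{"method": "move_arm", "body": {"increments": [{"xyz":[0,0,0],"roll":0,"grip":5},{"xyz":[0,0,0],"roll":0,"grip":5}]}}

```text
time_s: 3.87
position: [0.536, -0.0704, 0.1338]
tcp_rot: [[-0.335, 0.942, 0.003], [0.942, 0.335, -0.001], [-0.002, 0.002, -1.0]]
force: [0.4, -0.1, -0.1]
opening: 0.13
grasp_force: 11.1
```

Call:
{"method": "move_arm", "body": {"increments": [{"xyz":[0,0,0],"roll":0,"grip":16},{"xyz":[0,0,0],"roll":0,"grip":16},{"xyz":[0.4,7.3,0],"roll":-0.12,"grip":16},{"xyz":[0.4,7.3,0],"roll":-0.12,"grip":16},{"xyz":[0.4,7.3,0],"roll":-0.12,"grip":16}]}}

```text
time_s: 4.28
position: [0.5539, -0.0597, 0.133]
tcp_rot: [[-0.65, 0.76, -0.0], [0.76, 0.65, -0.0], [0.0, -0.0, -1.0]]
force: [-0.9, -0.1, 0.6]
opening: 0.162
grasp_force: 0.3
```

Call:
{"method": "move_arm", "body": {"increments": [{"xyz":[0.4,7.3,0],"roll":-0.12,"grip":16},{"xyz":[0,0,0],"roll":0,"grip":16}]}}

```text
time_s: 4.45
position: [0.5603, -0.0542, 0.133]
tcp_rot: [[-0.734, 0.679, 0.002], [0.679, 0.734, -0.0], [-0.001, 0.001, -1.0]]
force: [0.1, 0.4, -0.4]
opening: 0.158
grasp_force: 0.0
```

Run:
```python
from h import *
a=.339+.48; print(.5151+.06*np.sin(a),-.013-.06*np.cos(a)); go(.5731,-.0282,.131,1.314)
```

```text
0.5589277945836256 -0.053977120713094455
t 4.45 pos [ 0.5603 -0.0542  0.133 ] phi 0.8241 roll -0.49 xyz_after_roll mm [-5.8 28.4  2. ]
```

Call:
{"method": "move_arm", "body": {"increments": [{"xyz":[0.3,7.3,0],"roll":-0.122,"grip":16},{"xyz":[0.3,7.3,0],"roll":-0.122,"grip":16},{"xyz":[0.3,7.3,0],"roll":-0.122,"grip":16},{"xyz":[0.3,7.3,0],"roll":-0.122,"grip":16},{"xyz":[0,0,0],"roll":0,"grip":16}]}}

```text
time_s: 4.87
position: [0.574, -0.029, 0.1328]
tcp_rot: [[-0.966, 0.259, 0.001], [0.259, 0.966, 0.0], [-0.0, 0.0, -1.0]]
force: [-0.2, 0.2, -0.4]
opening: 0.159
grasp_force: 0.0
```

Run:
```python
from h import *
go(.5731,-.0282,.131,1.314)
```

```text
t 4.87 pos [ 0.574  -0.029   0.1328] phi 1.3093 roll -0.005 xyz_after_roll mm [1.  0.5 1.8]
```

Call:
{"method": "move_arm", "body": {"increments": [{"xyz":[0,0.6,0],"roll":0,"grip":8},{"xyz":[0,0,0],"roll":0,"grip":8},{"xyz":[0,0,0],"roll":0,"grip":8},{"xyz":[0,0,0],"roll":0,"grip":35},{"xyz":[0,0,0],"roll":0,"grip":35}]}}

```text
time_s: 5.28
position: [0.5739, -0.0295, 0.1326]
tcp_rot: [[-0.966, 0.26, -0.0], [0.26, 0.966, -0.0], [-0.0, -0.0, -1.0]]
force: [-0.0, 1.1, 0.3]
opening: 0.205
grasp_force: 0.0
```

Call:
{"method": "move_arm", "body": {"increments": [{"xyz":[0,0,-30],"roll":0.125,"grip":35},{"xyz":[0,0,-30],"roll":0.125,"grip":45},{"xyz":[0,0,0],"roll":0.125,"grip":55},{"xyz":[0,0,0],"roll":0.125,"grip":55},{"xyz":[0,0,0],"roll":0.125,"grip":55}]}}

```text
time_s: 5.7
position: [0.5742, -0.0295, 0.1934]
tcp_rot: [[-0.626, 0.78, 0.001], [0.78, 0.626, -0.001], [-0.001, 0.001, -1.0]]
force: [0.0, -0.6, -0.1]
opening: 0.52
grasp_force: 0.0
```

Call:
{"method": "move_arm", "body": {"increments": [{"xyz":[0,0,0],"roll":0.125,"grip":55},{"xyz":[0,0,0],"roll":0.125,"grip":55},{"xyz":[0,0,0],"roll":0.125,"grip":55},{"xyz":[0,0,0],"roll":0.125,"grip":55},{"xyz":[0,0,0],"roll":0.125,"grip":55}]}}

```text
time_s: 6.12
position: [0.5738, -0.0294, 0.1925]
tcp_rot: [[-0.052, 0.999, -0.0], [0.999, 0.052, -0.0], [-0.0, -0.0, -1.0]]
force: [-0.0, 1.0, -0.7]
opening: 0.546
grasp_force: 0.0
```

Run:
```python
from h import *
go(.464,.2427,.19,0)
```

```text
t 6.12 pos [ 0.5738 -0.0294  0.1925] phi 0.0518 roll 0.052 xyz_after_roll mm [ 272.1 -109.8    2.5]
```

Call:
{"method": "move_arm", "body": {"increments": [{"xyz":[0,0,0],"roll":0.052,"grip":55},{"xyz":[30,-12,0],"roll":0,"grip":55},{"xyz":[40,-16,0],"roll":0,"grip":55},{"xyz":[40,-16,0],"roll":0,"grip":55},{"xyz":[40,-16,0],"roll":0,"grip":55}]}}

```text
time_s: 6.53
position: [0.5138, 0.1173, 0.1924]
tcp_rot: [[-0.004, 1.0, -0.0], [1.0, 0.004, -0.0], [-0.0, -0.0, -1.0]]
force: [-0.2, 1.0, 0.1]
opening: 0.549
grasp_force: 0.0
```

Call:
{"method": "move_arm", "body": {"increments": [{"xyz":[40,-16,0],"roll":0,"grip":55},{"xyz":[40,-16,0],"roll":0,"grip":55},{"xyz":[40,-17,0],"roll":0,"grip":55},{"xyz":[2,-1,0],"roll":0,"grip":55}]}}

```text
time_s: 6.87
position: [0.4615, 0.2391, 0.1925]
tcp_rot: [[-0.012, 1.0, -0.003], [1.0, 0.012, 0.002], [0.002, -0.003, -1.0]]
force: [0.1, -0.8, 0.4]
opening: 0.552
grasp_force: 0.0
```

Run:
```python
from h import *
go(.464,.2427,.022,0)
P=[]
for n in("top","side"):
    p,d=bot.capture(n); np.savez(f"{n}1.npz",p=p,d=d)
    uv=proj(n,[.5395,-.045,.118])[0].astype(int); r=26 if n=="top" else 34
    P.append(cv2.resize(p[uv[1]-r:uv[1]+r,uv[0]-r:uv[0]+r],(400,400),interpolation=cv2.INTER_CUBIC))
    W=cloud(n,d); m=(W[...,2]>.138)&(W[...,2]<.165)&(np.hypot(W[...,0]-.573,W[...,1]+.03)<.02)
    top=m&(W[...,2]>.15); v,u=np.nonzero(top); print(n,"knob",len(u),onplane(n,[[u.mean(),v.mean()]],.154).round(4))
    g=p.mean(2); v,u=np.mgrid[:384,:512]; Q=onplane(n,np.c_[u.ravel(),v.ravel()],.118).reshape(384,512,2)
    near=np.hypot(Q[...,0]-.516,Q[...,1]+.073)<.022
    w=np.where(near,np.clip(230-g,0,None),0); print("bore",(Q*w[...,None]).sum((0,1))/w.sum(), (g[near]<150).sum())
save("pics/g2.png",np.hstack(P))
```

```text
t 6.87 pos [0.4615 0.2391 0.1925] phi 0.0123 roll 0.012 xyz_after_roll mm [  3.6   2.5 170.5]
top knob 16 [[ 0.573 -0.031]]
bore [ 0.51436041 -0.07286628] 45
side knob 20 [[ 0.5722 -0.0314]]
bore [ 0.51664544 -0.07269626] 39
```

View pics/g2.png

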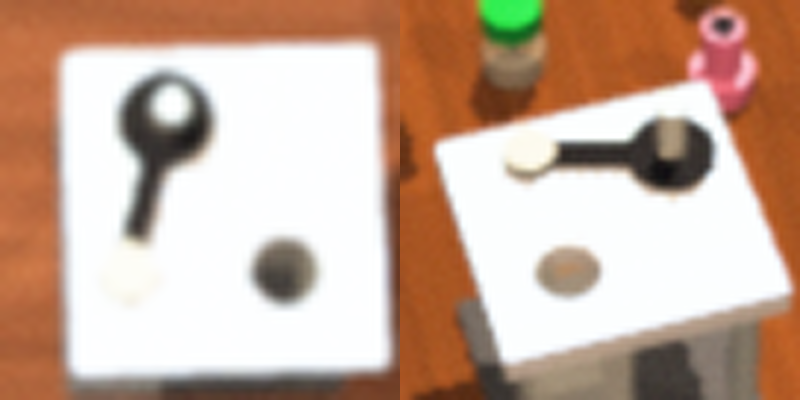

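Run:
```python
from h import *
v,u=np.mgrid[:384,:512]; uv=np.c_[u.ravel(),v.ravel()]
for n in("top","side"):
    p0=np.load(n+"0.npz")["p"].astype(int); p1=np.load(n+"1.npz")["p"].astype(int)
    Q=onplane(n,uv,.118).reshape(384,512,2); D=onplane(n,uv,.125).reshape(384,512,2)
    pl=(abs(Q[...,0]-.5395)<.055)&(abs(Q[...,1]+.052)<.053)
    r=np.where(pl,np.clip(p0[...,0]-p0[...,1]-15,0,None),0); print((r>0).sum())
    def line(P,w):
        c=(P*w[...,None]).sum((0,1))/w.sum(); d=(P-c)[w>0]; C=np.cov(d.T,aweights=w[w>0]); e=np.linalg.eigh(C)[1][:,1]; e*=np.sign(e[0]); return c,e
    c,e=line(Q,r); print(n,"red",c.round(4),"ang",np.arctan2(e[0],-e[1]).round(4))
    k=pl&(p1.max(2)<110)&(np.hypot(D[...,0]-.56,D[...,1]+.028)<.045); kf=k.astype(float)
    c2,e2=line(D,kf); nn=np.array([-e[1],e[0]]); print("arm",k.sum(),c2.round(4),"ang",np.arctan2(e2[0],-e2[1]).round(4),"offset mm from red",1000*(c2-c)@nn)
    V,U=np.nonzero(k); 
    disc=k&(D[...,0]>.553); (cx,cy),rad=cv2.minEnclosingCircle((D[disc]*1000).astype(np.float32)); print("disc",cx,cy,rad,"off",(np.array([cx,cy])/1000-c)@nn*1000)
```

```text
42
top red [ 0.558  -0.0255] ang 1.307
arm 85 [ 0.5618 -0.0274] ang 1.2802 offset mm from red -0.8298253421099145
disc 569.8895874023438 -29.53368377685547 16.62343406677246 off -0.7839886015171404
122
side red [ 0.5561 -0.0278] ang 1.8878
arm 152 [ 0.5628 -0.0293] ang 1.2017 offset mm from red -3.5516556177554586
disc 571.1846313476562 -29.72292137145996 19.866268157958984 off -6.539843309784583
```

Run:
```python
from h import *
v,u=np.mgrid[:384,:512]; uv=np.c_[u.ravel(),v.ravel()]
for n in("top","side"):
    p0=np.load(n+"0.npz")["p"].astype(int); p1=np.load(n+"1.npz")["p"].astype(int)
    Q=onplane(n,uv,.118).reshape(384,512,2); D=onplane(n,uv,.123).reshape(384,512,2)
    reg=(Q[...,0]>.53)&(Q[...,0]<.585)&(Q[...,1]<-.005)&(Q[...,1]>-.045)
    r=reg&(p0[...,0]-p0[...,1]>40)&(p0[...,2]>110); pr=np.polyfit(Q[r][:,0],Q[r][:,1],1); 
    # arm strip: dark centroid per pixel, between pivot cap and disc
    reg=(D[...,0]>.528)&(D[...,0]<.552)&(D[...,1]<0)&(D[...,1]>-.05)
    w=np.where(reg,np.clip(180-p1.mean(2),0,None),0); pa=np.polyfit(D[w>0][:,0],D[w>0][:,1],1,w=w[w>0])
    x=np.array([.53,.54,.55,.57]); print(n,r.sum(),(w>0).sum(),"slopes",pr[0].round(3),pa[0].round(3),"ang",np.arctan2(1,-pr[0]).round(3),np.arctan2(1,-pa[0]).round(3),"arm-red y mm",((np.polyval(pa,x)-np.polyval(pr,x))*1000).round(2))
```

```text
top 19 34 slopes -0.278 -0.282 ang 1.299 1.296 arm-red y mm [-1.15 -1.19 -1.23 -1.31]
side 45 49 slopes -0.289 -0.251 ang 1.289 1.325 arm-red y mm [-2.34 -1.95 -1.57 -0.79]
```

Call:
{"method": "move_arm", "body": {"increments": [{"xyz":[0,0,35],"roll":0,"grip":55},{"xyz":[0,0,40],"roll":0,"grip":55},{"xyz":[0,0,40],"roll":0,"grip":50},{"xyz":[0,0,35],"roll":0,"grip":45},{"xyz":[0,0,20],"roll":0,"grip":40}]}}

```text
time_s: 7.38
position: [0.4648, 0.2315, 0.0192]
tcp_rot: [[-0.004, 1.0, -0.004], [1.0, 0.004, -0.002], [-0.002, -0.004, -1.0]]
force: [0.3, 0.4, 1.0]
opening: 0.448
grasp_force: 0.0
```

Call:
{"method": "move_arm", "body": {"increments": [{"xyz":[0,0,0],"roll":0,"grip":10},{"xyz":[0,0,0],"roll":0,"grip":10},{"xyz":[0,0,0],"roll":0,"grip":10},{"xyz":[0,0,0],"roll":0,"grip":10}]}}

```text
time_s: 7.72
position: [0.467, 0.2337, 0.0242]
tcp_rot: [[-0.006, 1.0, 0.003], [1.0, 0.006, 0.001], [0.001, 0.003, -1.0]]
force: [-0.4, 0.5, 0.5]
opening: 0.183
grasp_force: 15.0
```

Call:
{"method": "move_arm", "body": {"increments": [{"xyz":[0,0,0],"roll":0,"grip":40},{"xyz":[0,0,0],"roll":0,"grip":40},{"xyz":[0,0,0],"roll":0,"grip":40}]}}

```text
time_s: 7.97
position: [0.4662, 0.2342, 0.0237]
tcp_rot: [[-0.007, 1.0, 0.002], [1.0, 0.007, 0.001], [0.001, 0.002, -1.0]]
force: [0.7, -0.5, 0.3]
opening: 0.33
grasp_force: 0.0
```

Run:
```python
from h import *
go(.465,.2427,.022,0)
for n in("top","side"):
    p,d=bot.capture(n); np.savez(f"{n}2.npz",p=p,d=d); P=p[140:270,150:260] if n=="top" else p[140:240,150:300]
    save(f"pics/b_{n}.png",cv2.resize(P,None,fx=5,fy=5)[:600,:800])
```

```text
t 7.97 pos [0.4662 0.2342 0.0237] phi 0.0071 roll 0.007 xyz_after_roll mm [ 8.5 -1.2  1.7]
```

View pics/b_side.png

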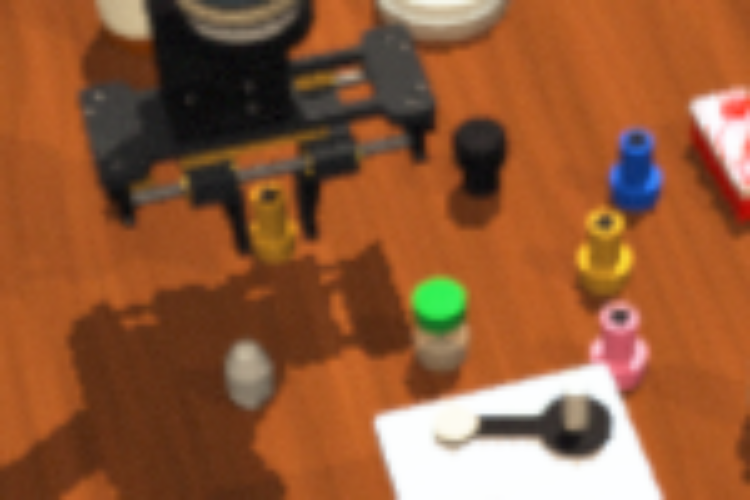

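Call:
{"method": "move_arm", "body": {"increments": [{"xyz":[8.5,0,1],"roll":0,"grip":45},{"xyz":[0,0,0],"roll":-0.125,"grip":45},{"xyz":[0,0,0],"roll":-0.125,"grip":45},{"xyz":[0,0,0],"roll":-0.125,"grip":45},{"xyz":[0,0,0],"roll":-0.125,"grip":45}]}}

```text
time_s: 8.48
position: [0.4653, 0.2432, 0.0215]
tcp_rot: [[-0.491, 0.871, 0.0], [0.871, 0.491, 0.0], [0.0, 0.0, -1.0]]
force: [0.2, -0.2, 0.4]
opening: 0.446
grasp_force: 0.0
```

Call:
{"method": "move_arm", "body": {"increments": [{"xyz":[0,0,0],"roll":-0.125,"grip":45},{"xyz":[0,0,0],"roll":-0.125,"grip":45},{"xyz":[0,0,0],"roll":-0.125,"grip":45},{"xyz":[0,0,0],"roll":-0.125,"grip":45},{"xyz":[0,0,0],"roll":-0.125,"grip":45}]}}

```text
time_s: 8.9
position: [0.4654, 0.2431, 0.0215]
tcp_rot: [[-0.908, 0.419, 0.0], [0.419, 0.908, 0.0], [-0.0, 0.0, -1.0]]
force: [-0.2, 0.2, -0.1]
opening: 0.452
grasp_force: 0.0
```

Call:
{"method": "move_arm", "body": {"increments": [{"xyz":[0,0,0],"roll":-0.125,"grip":45},{"xyz":[0,0,0],"roll":-0.125,"grip":40},{"xyz":[0,0,0],"roll":-0.125,"grip":10},{"xyz":[0,0,0],"roll":-0.064,"grip":10},{"xyz":[0,0,0],"roll":0,"grip":10}]}}

```text
time_s: 9.32
position: [0.4655, 0.2432, 0.0215]
tcp_rot: [[-1.0, -0.002, 0.0], [-0.002, 1.0, 0.0], [-0.0, 0.0, -1.0]]
force: [0.4, 0.7, -0.5]
opening: 0.25
grasp_force: 0.3
```

Call:
{"method": "move_arm", "body": {"increments": [{"xyz":[0,0,0],"roll":0,"grip":10},{"xyz":[0,0,0],"roll":0,"grip":10}]}}

```text
time_s: 9.48
position: [0.4654, 0.2428, 0.0215]
tcp_rot: [[-1.0, 0.001, 0.0], [0.001, 1.0, 0.0], [-0.0, 0.0, -1.0]]
force: [0.3, 0.3, -0.7]
opening: 0.216
grasp_force: 30.0
```

Run:
```python
from h import *
go(.516,-.0715,.19)
s=bot.read_state(); print(s["force"],s["opening"],s["grasp_force"])
```

```text
t 9.48 pos [0.4654 0.2428 0.0215] phi 1.5698 roll 0.0 xyz_after_roll mm [ -50.9 -314.3 -168.5]
[ 0.29886917  0.30477315 -0.65329049] 0.21632098545072764 29.968106858432293
```

Call:
{"method": "move_arm", "body": {"increments": [{"xyz":[0,0,-25],"roll":0,"grip":10},{"xyz":[0,0,-38],"roll":0,"grip":10},{"xyz":[0,0,-38],"roll":0,"grip":10},{"xyz":[0,0,-38],"roll":0,"grip":10},{"xyz":[-4,-20,-30],"roll":0,"grip":10}]}}

```text
time_s: 9.9
position: [0.4693, 0.2246, 0.1932]
tcp_rot: [[-1.0, -0.002, 0.002], [-0.002, 1.0, 0.002], [-0.002, 0.002, -1.0]]
force: [1.5, -0.8, -0.8]
opening: 0.214
grasp_force: 30.0
```

Call:
{"method": "move_arm", "body": {"increments": [{"xyz":[-6,-36,0],"roll":0,"grip":10},{"xyz":[-6,-37,0],"roll":0,"grip":10},{"xyz":[-6,-37,0],"roll":0,"grip":10},{"xyz":[-6,-37,0],"roll":0,"grip":10},{"xyz":[-6,-37,0],"roll":0,"grip":10}]}}

```text
time_s: 10.32
position: [0.4991, 0.037, 0.1906]
tcp_rot: [[-1.0, 0.001, -0.0], [0.001, 1.0, 0.0], [0.0, 0.0, -1.0]]
force: [1.5, -0.1, -0.3]
opening: 0.214
grasp_force: 30.0
```

Call:
{"method": "move_arm", "body": {"increments": [{"xyz":[-6,-37,0],"roll":0,"grip":10},{"xyz":[-6,-37,0],"roll":0,"grip":10},{"xyz":[-5,-30,0],"roll":0,"grip":10},{"xyz":[0,-6,0],"roll":0,"grip":10},{"xyz":[0,0,0],"roll":0,"grip":10}]}}

```text
time_s: 10.73
position: [0.5166, -0.0736, 0.1904]
tcp_rot: [[-1.0, 0.005, -0.0], [0.005, 1.0, -0.0], [0.0, -0.0, -1.0]]
force: [0.4, 0.4, -0.3]
opening: 0.215
grasp_force: 30.0
```

Call:
{"method": "move_arm", "body": {"increments": [{"xyz":[0,0,0],"roll":0,"grip":10},{"xyz":[0,0,0],"roll":0,"grip":10}]}}

```text
time_s: 10.9
position: [0.5155, -0.07, 0.1903]
tcp_rot: [[-1.0, -0.001, -0.002], [-0.001, 1.0, 0.001], [0.002, 0.001, -1.0]]
force: [-0.3, 0.2, -0.5]
opening: 0.215
grasp_force: 30.0
```

Run:
```python
from h import *
go(.516,-.0715,.19)
s=bot.read_state(); print(s["force"],s["opening"],s["grasp_force"])
P=[]
for n in("top","side"):
    p,d=bot.capture(n); np.savez(f"{n}3.npz",p=p,d=d)
    uv=proj(n,[.516,-.0715,.17])[0].astype(int); r=26 if n=="top" else 34
    P.append(cv2.resize(p[uv[1]-r:uv[1]+r,uv[0]-r:uv[0]+r],(400,400),interpolation=cv2.INTER_CUBIC))
save("pics/ins.png",np.hstack(P))
```

```text
t 10.9 pos [ 0.5155 -0.07    0.1903] phi 1.5716 roll 0.0 xyz_after_roll mm [-0.5 -1.5  0.3]
[-0.33083458  0.24192382 -0.48311533] 0.21487548738670484 29.968797960318625
```

View pics/ins.png

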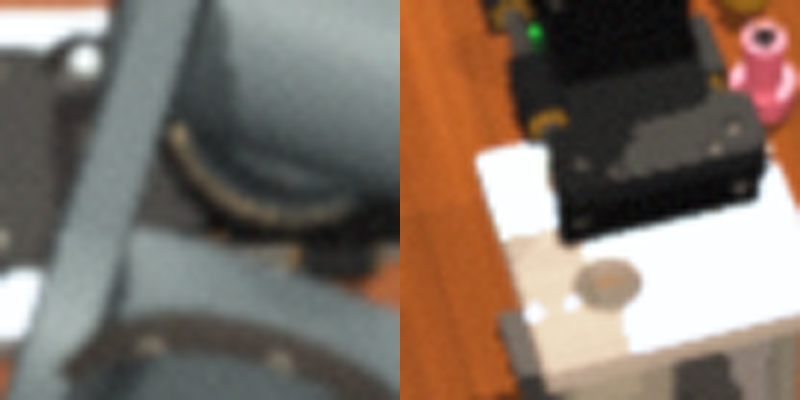

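Call:
{"method": "move_arm", "body": {"increments": [{"xyz":[0,-1,25],"roll":0,"grip":10},{"xyz":[0,0,22],"roll":0,"grip":10},{"xyz":[0,0,0],"roll":0,"grip":10},{"xyz":[0,0,0],"roll":0,"grip":10}]}}

```text
time_s: 11.33
position: [0.5155, -0.0712, 0.1429]
tcp_rot: [[-1.0, -0.002, -0.003], [-0.002, 1.0, 0.001], [0.003, 0.001, -1.0]]
force: [-0.0, -0.4, -0.7]
opening: 0.213
grasp_force: 30.0
```

Call:
{"method": "move_arm", "body": {"increments": [{"xyz":[0,0,2],"roll":0,"grip":10},{"xyz":[0,0,1],"roll":0,"grip":10},{"xyz":[0,0,1],"roll":0,"grip":10}]}}

```text
time_s: 11.58
position: [0.5172, -0.0726, 0.1406]
tcp_rot: [[-1.0, -0.001, 0.002], [-0.001, 1.0, -0.001], [-0.002, -0.001, -1.0]]
force: [-1.2, -0.0, -0.9]
opening: 0.211
grasp_force: 30.0
```

Call:
{"method": "move_arm", "body": {"increments": [{"xyz":[0,0,1],"roll":0,"grip":10},{"xyz":[0,0,1],"roll":0,"grip":10},{"xyz":[0,0,1],"roll":0,"grip":10}]}}

```text
time_s: 11.83
position: [0.5169, -0.0727, 0.1387]
tcp_rot: [[-1.0, -0.0, 0.002], [-0.0, 1.0, -0.001], [-0.002, -0.001, -1.0]]
force: [-4.8, 1.1, 20.2]
opening: 0.215
grasp_force: 30.0
```

Call:
{"method": "move_arm", "body": {"increments": [{"xyz":[0,0,1],"roll":0,"grip":10},{"xyz":[0,0,1],"roll":0,"grip":10},{"xyz":[0,0,0],"roll":0,"grip":10}]}}

```text
time_s: 12.08
position: [0.517, -0.0728, 0.1385]
tcp_rot: [[-1.0, -0.0, 0.003], [-0.0, 1.0, -0.001], [-0.003, -0.001, -1.0]]
force: [-6.2, 2.9, 25.4]
opening: 0.216
grasp_force: 30.0
```

Call:
{"method": "move_arm", "body": {"increments": [{"xyz":[0,0,-6],"roll":0,"grip":10},{"xyz":[1.5,0.7,0],"roll":0,"grip":10},{"xyz":[0,0,0],"roll":0,"grip":10}]}}

```text
time_s: 12.33
position: [0.5149, -0.0719, 0.1409]
tcp_rot: [[-1.0, -0.0, 0.001], [-0.0, 1.0, -0.0], [-0.001, -0.0, -1.0]]
force: [-0.1, 0.3, -0.8]
opening: 0.216
grasp_force: 30.0
```

Call:
{"method": "move_arm", "body": {"increments": [{"xyz":[0,0,2],"roll":0,"grip":10},{"xyz":[0,0,1],"roll":0,"grip":10},{"xyz":[0,0,0],"roll":0,"grip":10}]}}

```text
time_s: 12.58
position: [0.5145, -0.0717, 0.1366]
tcp_rot: [[-1.0, -0.0, -0.002], [-0.0, 1.0, 0.001], [0.002, 0.001, -1.0]]
force: [0.4, -0.0, -1.0]
opening: 0.217
grasp_force: 30.0
```

Call:
{"method": "move_arm", "body": {"increments": [{"xyz":[0,0,1],"roll":0,"grip":10},{"xyz":[0,0,0],"roll":0,"grip":10}]}}

```text
time_s: 12.75
position: [0.5147, -0.0718, 0.136]
tcp_rot: [[-1.0, -0.0, -0.001], [-0.0, 1.0, 0.0], [0.001, 0.0, -1.0]]
force: [-0.2, -1.0, -0.7]
opening: 0.212
grasp_force: 30.0
```

Call:
{"method": "move_arm", "body": {"increments": [{"xyz":[0,0,1],"roll":0,"grip":10},{"xyz":[0,0,1],"roll":0,"grip":10},{"xyz":[0,0,1],"roll":0,"grip":10}]}}

```text
time_s: 13.0
position: [0.515, -0.0719, 0.1334]
tcp_rot: [[-1.0, -0.0, -0.0], [-0.0, 1.0, -0.0], [0.0, -0.0, -1.0]]
force: [-0.0, 0.6, -0.9]
opening: 0.217
grasp_force: 30.0
```

Call:
{"method": "move_arm", "body": {"increments": [{"xyz":[0,0,2],"roll":0,"grip":10},{"xyz":[0,0,2],"roll":0,"grip":10}]}}

```text
time_s: 13.17
position: [0.515, -0.0719, 0.1294]
tcp_rot: [[-1.0, -0.0, 0.0], [-0.0, 1.0, -0.0], [-0.0, -0.0, -1.0]]
force: [-0.2, 0.3, 0.3]
opening: 0.216
grasp_force: 30.0
```

Call:
{"method": "move_arm", "body": {"increments": [{"xyz":[0,0,2],"roll":0,"grip":10},{"xyz":[0,0,2],"roll":0,"grip":10},{"xyz":[0,0,0],"roll":0,"grip":40},{"xyz":[0,0,0],"roll":0,"grip":40},{"xyz":[0,0,0],"roll":0,"grip":40}]}}

```text
time_s: 13.58
position: [0.5151, -0.0719, 0.1256]
tcp_rot: [[-1.0, -0.0, 0.0], [-0.0, 1.0, -0.0], [-0.0, -0.0, -1.0]]
force: [0.2, -0.3, -0.5]
opening: 0.352
grasp_force: 0.0
```

Call:
{"method": "move_arm", "body": {"increments": [{"xyz":[0,0,0],"roll":0,"grip":45},{"xyz":[0,0,-30],"roll":0,"grip":45},{"xyz":[0,0,-38],"roll":0,"grip":45}]}}

```text
time_s: 13.83
position: [0.5126, -0.0711, 0.1916]
tcp_rot: [[-1.0, 0.0, -0.008], [-0.0, 1.0, 0.003], [0.008, 0.003, -1.0]]
force: [1.5, -0.3, 0.4]
opening: 0.438
grasp_force: 0.0
```

Run:
```python
from h import *
go(.394,.3195,.19)
p,d=bot.capture("side"); W=cloud("side",d)
m=(abs(W[...,0]-.516)<.016)&(abs(W[...,1]+.072)<.016)&(W[...,2]>.12)&(W[...,2]<.17); print("standing above plate px",m.sum())
h=cv2.cvtColor(p,cv2.COLOR_RGB2HSV); uv=proj("side",[[.516,-.072,.118],[.516,-.072,.03]]); print(uv)
save("pics/w1.png",cv2.resize(p[210:300,210:300],(500,500),interpolation=cv2.INTER_CUBIC))
```

```text
t 13.83 pos [ 0.5126 -0.0711  0.1916] phi 1.5708 roll 0.0 xyz_after_roll mm [118.6 390.6   1.6]
standing above plate px 13
[[246.76741738 244.66727283]
 [247.71887795 265.29040785]]
```

View pics/w1.png

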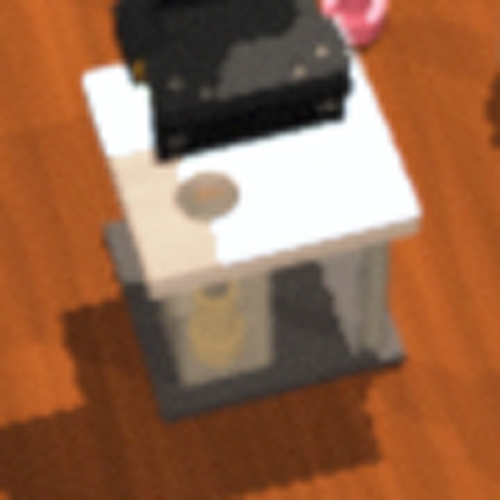

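Call:
{"method": "move_arm", "body": {"increments": [{"xyz":[8,26,0],"roll":0,"grip":50},{"xyz":[12,38,0],"roll":0,"grip":50},{"xyz":[12,38,0],"roll":0,"grip":50},{"xyz":[12,38,0],"roll":0,"grip":50},{"xyz":[12,38,0],"roll":0,"grip":50}]}}

```text
time_s: 14.3
position: [0.4584, 0.1075, 0.1939]
tcp_rot: [[-1.0, 0.001, 0.001], [0.001, 1.0, 0.0], [-0.001, 0.0, -1.0]]
force: [0.5, -0.6, -0.0]
opening: 0.499
grasp_force: 0.0
```

Call:
{"method": "move_arm", "body": {"increments": [{"xyz":[12,38,0],"roll":0,"grip":50},{"xyz":[12,38,0],"roll":0,"grip":50},{"xyz":[12,38,0],"roll":0,"grip":50},{"xyz":[12,38,0],"roll":0,"grip":50},{"xyz":[12,38,0],"roll":0,"grip":50}]}}

```text
time_s: 14.72
position: [0.3981, 0.298, 0.1939]
tcp_rot: [[-1.0, -0.0, 0.001], [-0.0, 1.0, 0.0], [-0.001, 0.0, -1.0]]
force: [0.6, 0.0, 0.3]
opening: 0.5
grasp_force: 0.0
```

Call:
{"method": "move_arm", "body": {"increments": [{"xyz":[5,23,0],"roll":0,"grip":50},{"xyz":[0,0,25],"roll":0,"grip":50},{"xyz":[0,0,30],"roll":0,"grip":50},{"xyz":[0,0,0],"roll":0,"grip":50}]}}

```text
time_s: 15.05
position: [0.3906, 0.3183, 0.1349]
tcp_rot: [[-1.0, -0.002, -0.008], [-0.002, 1.0, -0.004], [0.008, -0.004, -1.0]]
force: [-1.1, -0.3, 0.1]
opening: 0.495
grasp_force: 0.0
```

Run:
```python
from h import *
go(.3945,.3195,.022)
```

```text
t 15.05 pos [0.3906 0.3183 0.1349] phi 1.5726 roll 0.0 xyz_after_roll mm [ -3.9   1.2 112.9]
```

Call:
{"method": "move_arm", "body": {"increments": [{"xyz":[0,0,0],"roll":0.125,"grip":50},{"xyz":[0,0,0],"roll":0.125,"grip":50},{"xyz":[0,0,0],"roll":0.125,"grip":50},{"xyz":[0,0,0],"roll":0.125,"grip":50},{"xyz":[0,0,0],"roll":0.125,"grip":50}]}}

```text
time_s: 15.47
position: [0.3945, 0.319, 0.1398]
tcp_rot: [[-0.807, 0.591, 0.001], [0.591, 0.807, 0.001], [-0.001, 0.001, -1.0]]
force: [-0.3, -0.2, 0.6]
opening: 0.5
grasp_force: 0.0
```

Call:
{"method": "move_arm", "body": {"increments": [{"xyz":[0,0,0],"roll":0.125,"grip":50},{"xyz":[0,0,0],"roll":0.125,"grip":50},{"xyz":[0,0,0],"roll":0.125,"grip":50},{"xyz":[0,0,0],"roll":0.125,"grip":50},{"xyz":[0,0,0],"roll":0.125,"grip":50}]}}

```text
time_s: 15.88
position: [0.3945, 0.319, 0.1399]
tcp_rot: [[-0.309, 0.951, 0.001], [0.951, 0.309, 0.001], [0.0, 0.001, -1.0]]
force: [-0.0, -1.0, 0.3]
opening: 0.498
grasp_force: 0.0
```

Call:
{"method": "move_arm", "body": {"increments": [{"xyz":[0,0,0],"roll":0.125,"grip":50},{"xyz":[0,0,0],"roll":0.125,"grip":45},{"xyz":[0,0,0],"roll":0.07,"grip":45},{"xyz":[0,0,0],"roll":0,"grip":45}]}}

```text
time_s: 16.22
position: [0.3946, 0.319, 0.1398]
tcp_rot: [[0.001, 1.0, 0.001], [1.0, -0.001, 0.001], [0.001, 0.001, -1.0]]
force: [-0.8, 0.7, 0.6]
opening: 0.453
grasp_force: 0.0
```

Run:
```python
from h import *
go(.3945,.3195,.022)
```

```text
t 16.22 pos [0.3946 0.319  0.1398] phi -0.0009 roll 0.0 xyz_after_roll mm [ 5.000e-01 -1.000e-01  1.178e+02]
```

Call:
{"method": "move_arm", "body": {"increments": [{"xyz":[0.5,0,30],"roll":0,"grip":45},{"xyz":[0,0,38],"roll":0,"grip":45},{"xyz":[0,0,35],"roll":0,"grip":45},{"xyz":[0,0,15],"roll":0,"grip":40},{"xyz":[0,0,0],"roll":0,"grip":10}]}}

```text
time_s: 16.63
position: [0.3922, 0.3184, 0.018]
tcp_rot: [[-0.002, 1.0, -0.006], [1.0, 0.002, -0.003], [-0.003, -0.006, -1.0]]
force: [-0.5, -0.1, 0.2]
opening: 0.389
grasp_force: 0.0
```

Call:
{"method": "move_arm", "body": {"increments": [{"xyz":[0,0,0],"roll":0,"grip":10},{"xyz":[0,0,0],"roll":0,"grip":10},{"xyz":[0,0,0],"roll":0,"grip":10},{"xyz":[0,0,0],"roll":0,"grip":10}]}}

```text
time_s: 16.97
position: [0.3949, 0.3201, 0.0221]
tcp_rot: [[-0.001, 1.0, 0.003], [1.0, 0.001, 0.001], [0.001, 0.003, -1.0]]
force: [1.0, 0.2, -1.3]
opening: 0.212
grasp_force: 30.0
```

Call:
{"method": "move_arm", "body": {"increments": [{"xyz":[0,0,0],"roll":0,"grip":45},{"xyz":[0,0,0],"roll":0,"grip":45},{"xyz":[0,0,0],"roll":0.125,"grip":45},{"xyz":[0,0,0],"roll":0.125,"grip":45},{"xyz":[0,0,0],"roll":0.125,"grip":45}]}}

```text
time_s: 17.38
position: [0.3941, 0.3197, 0.021]
tcp_rot: [[0.371, 0.929, 0.001], [0.929, -0.371, 0.0], [0.001, 0.0, -1.0]]
force: [0.4, -0.8, 0.0]
opening: 0.434
grasp_force: 0.0
```

Call:
{"method": "move_arm", "body": {"increments": [{"xyz":[0,0,0],"roll":0.125,"grip":45},{"xyz":[0,0,0],"roll":0.125,"grip":45},{"xyz":[0,0,0],"roll":0.125,"grip":45},{"xyz":[0,0,0],"roll":0.125,"grip":45},{"xyz":[0,0,0],"roll":0.125,"grip":40}]}}

```text
time_s: 17.8
position: [0.3941, 0.3197, 0.0209]
tcp_rot: [[0.844, 0.536, 0.001], [0.536, -0.844, 0.0], [0.001, 0.0, -1.0]]
force: [0.3, 0.2, -0.1]
opening: 0.425
grasp_force: 0.0
```

Call:
{"method": "move_arm", "body": {"increments": [{"xyz":[0,0,0],"roll":0.047,"grip":10},{"xyz":[0,0,0],"roll":0,"grip":10},{"xyz":[0,0,0],"roll":0,"grip":10},{"xyz":[0,0,0],"roll":0,"grip":10},{"xyz":[0,0,0],"roll":0,"grip":10}]}}

```text
time_s: 18.22
position: [0.3939, 0.3197, 0.0207]
tcp_rot: [[0.865, 0.502, 0.0], [0.502, -0.865, 0.0], [0.0, -0.0, -1.0]]
force: [-0.1, 0.4, 0.8]
opening: 0.211
grasp_force: 30.0
```

Run:
```python
from h import *
go(.5155,-.072,.19)
```

```text
t 18.22 pos [0.3939 0.3197 0.0207] phi -1.0452 roll 0.0 xyz_after_roll mm [ -91.4  399.8 -169.3]
```

Call:
{"method": "move_arm", "body": {"increments": [{"xyz":[0,0,-25],"roll":0,"grip":10},{"xyz":[0,0,-38],"roll":0,"grip":10},{"xyz":[0,0,-38],"roll":0,"grip":10},{"xyz":[0,0,-38],"roll":0,"grip":10},{"xyz":[-4,16,-30],"roll":0,"grip":10}]}}

```text
time_s: 18.63
position: [0.3985, 0.3054, 0.1923]
tcp_rot: [[0.864, 0.504, 0.003], [0.504, -0.864, 0.002], [0.003, -0.001, -1.0]]
force: [0.6, 0.5, -0.5]
opening: 0.217
grasp_force: 30.0
```

Call:
{"method": "move_arm", "body": {"increments": [{"xyz":[-8,34,0],"roll":0,"grip":10},{"xyz":[-9,38,0],"roll":0,"grip":10},{"xyz":[-9,38,0],"roll":0,"grip":10},{"xyz":[-9,38,0],"roll":0,"grip":10},{"xyz":[-9,38,0],"roll":0,"grip":10}]}}

```text
time_s: 19.05
position: [0.4533, 0.1191, 0.1897]
tcp_rot: [[0.865, 0.502, -0.0], [0.502, -0.865, -0.0], [-0.0, 0.0, -1.0]]
force: [0.6, 1.0, -0.8]
opening: 0.212
grasp_force: 30.0
```

Call:
{"method": "move_arm", "body": {"increments": [{"xyz":[-9,38,0],"roll":0,"grip":10},{"xyz":[-9,38,0],"roll":0,"grip":10},{"xyz":[-9,38,0],"roll":0,"grip":10},{"xyz":[-9,38,0],"roll":0,"grip":10},{"xyz":[-5,30,0],"roll":0,"grip":10}]}}

```text
time_s: 19.47
position: [0.5094, -0.0603, 0.1895]
tcp_rot: [[0.866, 0.5, -0.0], [0.5, -0.866, -0.001], [-0.0, 0.001, -1.0]]
force: [1.0, 0.6, -0.3]
opening: 0.214
grasp_force: 30.0
```

Call:
{"method": "move_arm", "body": {"increments": [{"xyz":[-2,15,0],"roll":0,"grip":10},{"xyz":[0,0,0],"roll":0,"grip":10},{"xyz":[0,0,0],"roll":0,"grip":10},{"xyz":[0,0,0],"roll":0,"grip":10},{"xyz":[0,0,0],"roll":0,"grip":10}]}}

```text
time_s: 19.88
position: [0.5139, -0.0694, 0.1893]
tcp_rot: [[0.864, 0.503, -0.002], [0.503, -0.864, 0.001], [-0.001, -0.002, -1.0]]
force: [-0.5, 0.7, -0.6]
opening: 0.215
grasp_force: 30.0
```

Run:
```python
from h import *
go(.5155,-.072,.19)
```

```text
t 19.88 pos [ 0.5139 -0.0694  0.1893] phi -1.044 roll 0.0 xyz_after_roll mm [ 0.1  3.1 -0.7]
```

Call:
{"method": "move_arm", "body": {"increments": [{"xyz":[0,2.5,20],"roll":0,"grip":10},{"xyz":[0,0,20],"roll":0,"grip":10},{"xyz":[0,0,5],"roll":0,"grip":10},{"xyz":[0,0,0],"roll":0,"grip":10},{"xyz":[0,0,0],"roll":0,"grip":10}]}}

```text
time_s: 20.3
position: [0.5161, -0.0725, 0.1447]
tcp_rot: [[0.865, 0.502, -0.001], [0.502, -0.865, 0.0], [-0.0, -0.001, -1.0]]
force: [0.7, 0.8, -0.8]
opening: 0.213
grasp_force: 30.0
```

Call:
{"method": "move_arm", "body": {"increments": [{"xyz":[0,0,0],"roll":0,"grip":10},{"xyz":[0,0,0],"roll":0,"grip":10},{"xyz":[0,0,0],"roll":0,"grip":10},{"xyz":[0,0,0],"roll":0,"grip":10}]}}

```text
time_s: 20.63
position: [0.5167, -0.0736, 0.1452]
tcp_rot: [[0.865, 0.501, 0.001], [0.501, -0.865, -0.0], [0.001, 0.001, -1.0]]
force: [0.7, -0.1, -0.1]
opening: 0.212
grasp_force: 30.0
```

Run:
```python
from h import *
go(.5155,-.072,.139)
```

```text
t 20.63 pos [ 0.5167 -0.0736  0.1452] phi -1.046 roll 0.0 xyz_after_roll mm [-0.2 -2.   6.2]
```

Call:
{"method": "move_arm", "body": {"increments": [{"xyz":[0,-0.8,3],"roll":0,"grip":10},{"xyz":[0,0,0],"roll":0,"grip":10},{"xyz":[0,0,1],"roll":0,"grip":10},{"xyz":[0,0,0],"roll":0,"grip":10}]}}

```text
time_s: 20.97
position: [0.5157, -0.0727, 0.1403]
tcp_rot: [[0.865, 0.501, -0.001], [0.501, -0.865, 0.0], [-0.0, -0.0, -1.0]]
force: [-0.7, 0.6, -1.0]
opening: 0.213
grasp_force: 30.0
```

Call:
{"method": "move_arm", "body": {"increments": [{"xyz":[0,0,1],"roll":0,"grip":10},{"xyz":[0,0,1],"roll":0,"grip":10},{"xyz":[0,0,1],"roll":0,"grip":10}]}}

```text
time_s: 21.22
position: [0.5159, -0.0729, 0.1381]
tcp_rot: [[0.865, 0.501, 0.0], [0.501, -0.865, -0.0], [-0.0, 0.0, -1.0]]
force: [-2.7, -0.3, 10.9]
opening: 0.217
grasp_force: 30.0
```

Call:
{"method": "move_arm", "body": {"increments": [{"xyz":[0,0,1],"roll":0,"grip":10},{"xyz":[0,0,0],"roll":0,"grip":10}]}}

```text
time_s: 21.38
position: [0.516, -0.073, 0.1379]
tcp_rot: [[0.865, 0.501, 0.001], [0.501, -0.865, -0.001], [0.0, 0.001, -1.0]]
force: [-3.5, 0.2, 9.2]
opening: 0.222
grasp_force: 30.0
```

Call:
{"method": "move_arm", "body": {"increments": [{"xyz":[0,0,-4],"roll":0,"grip":10},{"xyz":[-0.4,-1.3,0],"roll":0,"grip":10},{"xyz":[0,0,0],"roll":0,"grip":10},{"xyz":[0,0,1],"roll":0,"grip":10}]}}

```text
time_s: 21.72
position: [0.5148, -0.0717, 0.1394]
tcp_rot: [[0.865, 0.501, -0.0], [0.501, -0.865, 0.0], [-0.0, -0.0, -1.0]]
force: [0.2, 0.0, -0.1]
opening: 0.212
grasp_force: 30.0
```

Call:
{"method": "move_arm", "body": {"increments": [{"xyz":[0,0,1],"roll":0,"grip":10},{"xyz":[0,0,1],"roll":0,"grip":10},{"xyz":[0,0,0],"roll":0,"grip":10}]}}

```text
time_s: 21.97
position: [0.5147, -0.0721, 0.1371]
tcp_rot: [[0.865, 0.501, -0.001], [0.501, -0.865, -0.0], [-0.001, 0.0, -1.0]]
force: [-0.0, -1.3, -1.1]
opening: 0.215
grasp_force: 30.0
```

Call:
{"method": "move_arm", "body": {"increments": [{"xyz":[0,0,1],"roll":0,"grip":10},{"xyz":[0,0,0],"roll":0,"grip":10}]}}

```text
time_s: 22.13
position: [0.5147, -0.0721, 0.1362]
tcp_rot: [[0.865, 0.501, -0.001], [0.501, -0.865, -0.0], [-0.001, -0.0, -1.0]]
force: [-0.0, -2.0, -0.2]
opening: 0.218
grasp_force: 30.0
```

Call:
{"method": "move_arm", "body": {"increments": [{"xyz":[0,0.3,1],"roll":0,"grip":10},{"xyz":[0,0,1],"roll":0,"grip":10},{"xyz":[0,0,1],"roll":0,"grip":10}]}}

```text
time_s: 22.38
position: [0.5148, -0.0722, 0.1335]
tcp_rot: [[0.865, 0.501, -0.0], [0.501, -0.865, -0.0], [-0.0, -0.0, -1.0]]
force: [-1.9, -2.0, 1.5]
opening: 0.216
grasp_force: 30.0
```

Call:
{"method": "move_arm", "body": {"increments": [{"xyz":[0,0,2],"roll":0,"grip":10},{"xyz":[0,0,2],"roll":0,"grip":10}]}}

```text
time_s: 22.55
position: [0.5149, -0.0722, 0.1294]
tcp_rot: [[0.865, 0.501, -0.0], [0.501, -0.865, -0.0], [-0.0, 0.0, -1.0]]
force: [-1.5, -2.1, 1.0]
opening: 0.213
grasp_force: 30.0
```

Call:
{"method": "move_arm", "body": {"increments": [{"xyz":[0,0,2],"roll":0,"grip":10},{"xyz":[0,0,2],"roll":0,"grip":10}]}}

```text
time_s: 22.72
position: [0.5149, -0.0722, 0.1253]
tcp_rot: [[0.865, 0.501, -0.0], [0.501, -0.865, -0.0], [-0.0, -0.0, -1.0]]
force: [-0.7, -2.2, 2.2]
opening: 0.216
grasp_force: 30.0
```

Call:
{"method": "move_arm", "body": {"increments": [{"xyz":[0,0,0],"roll":0,"grip":40},{"xyz":[0,0,0],"roll":0,"grip":40},{"xyz":[0,0,0],"roll":0,"grip":45},{"xyz":[0,0,0],"roll":0,"grip":45},{"xyz":[0,0,-25],"roll":0,"grip":45}]}}

```text
time_s: 23.13
position: [0.5123, -0.0709, 0.1473]
tcp_rot: [[0.866, 0.501, -0.008], [0.501, -0.866, 0.004], [-0.005, -0.007, -1.0]]
force: [-0.1, 0.5, 0.4]
opening: 0.433
grasp_force: 0.0
```

Call:
{"method": "move_arm", "body": {"increments": [{"xyz":[0,0,-38],"roll":0,"grip":45},{"xyz":[0,0,0],"roll":0,"grip":45}]}}

```text
time_s: 23.3
position: [0.5193, -0.0731, 0.194]
tcp_rot: [[0.865, 0.501, 0.012], [0.501, -0.865, -0.004], [0.008, 0.009, -1.0]]
force: [0.3, -0.8, 0.3]
opening: 0.446
grasp_force: 0.0
```

Run:
```python
from h import *
go(.6485,.1655,.19)
p,d=bot.capture("side"); W=cloud("side",d)
m=(abs(W[...,0]-.515)<.012)&(abs(W[...,1]+.072)<.012)&(W[...,2]>.122)&(W[...,2]<.17); print("standing above plate px",m.sum())
w=p[255:282,237:262]; h=cv2.cvtColor(w,cv2.COLOR_RGB2HSV); print("brassy px in well rows",((h[...,1]>70)&(h[...,0]>15)&(h[...,0]<35)).sum(1))
```

```text
t 23.3 pos [ 0.5193 -0.0731  0.194 ] phi -1.0458 roll 0.0 xyz_after_roll mm [ 231.4 -141.7    4. ]
standing above plate px 0
brassy px in well rows [ 0  0  0  0  0  7  9 10 10  9 10 12 11 12 12 12 12 11 10 10  8  3  0  0
  0  0  0]
```

Call:
{"method": "move_arm", "body": {"increments": [{"xyz":[22,-13,0],"roll":0,"grip":45},{"xyz":[32,-19,0],"roll":0,"grip":45},{"xyz":[32,-19,0],"roll":0,"grip":45},{"xyz":[32,-19,0],"roll":0,"grip":45},{"xyz":[32,-19,0],"roll":0,"grip":45}]}}

```text
time_s: 23.77
position: [0.6003, 0.0818, 0.1875]
tcp_rot: [[0.866, 0.501, -0.002], [0.501, -0.866, 0.0], [-0.001, -0.001, -1.0]]
force: [1.7, -1.0, 0.7]
opening: 0.452
grasp_force: 0.0
```

Call:
{"method": "move_arm", "body": {"increments": [{"xyz":[32,-19,0],"roll":0,"grip":45},{"xyz":[32,-19,0],"roll":0,"grip":45},{"xyz":[21,-12,10],"roll":0,"grip":45},{"xyz":[0,0,30],"roll":0,"grip":45},{"xyz":[0,0,30],"roll":0,"grip":45}]}}

```text
time_s: 24.18
position: [0.6502, 0.1684, 0.118]
tcp_rot: [[0.864, 0.504, 0.004], [0.504, -0.864, 0.001], [0.004, 0.001, -1.0]]
force: [0.1, -0.0, 0.1]
opening: 0.45
grasp_force: 0.0
```

Call:
{"method": "move_arm", "body": {"increments": [{"xyz":[0,0,20],"roll":0,"grip":45},{"xyz":[0,0,0],"roll":0,"grip":45},{"xyz":[0,0,0],"roll":0,"grip":45},{"xyz":[0,0,0],"roll":0,"grip":45}]}}

```text
time_s: 24.52
position: [0.6495, 0.166, 0.0992]
tcp_rot: [[0.866, 0.501, 0.001], [0.501, -0.866, 0.0], [0.001, 0.0, -1.0]]
force: [-0.7, -0.1, -0.3]
opening: 0.454
grasp_force: 0.0
```

Run:
```python
from h import *
go(.6487,.1655,.022,-1.047)
```

```text
t 24.52 pos [0.6495 0.166  0.0992] phi -1.0462 roll 0.001 xyz_after_roll mm [-0.9  0.  77.2]
```

Descend, grip at −60°, release, roll to 0°, grip again.

Call:
{"method": "move_arm", "body": {"increments": [{"xyz":[-0.5,0,30],"roll":0,"grip":45},{"xyz":[0,0,30],"roll":0,"grip":45},{"xyz":[0,0,17],"roll":0,"grip":40},{"xyz":[0,0,0],"roll":0,"grip":10},{"xyz":[0,0,0],"roll":0,"grip":10}]}}

```text
time_s: 24.93
position: [0.6491, 0.1656, 0.0225]
tcp_rot: [[0.866, 0.501, 0.001], [0.501, -0.866, 0.0], [0.001, 0.001, -1.0]]
force: [0.1, -0.0, -1.0]
opening: 0.326
grasp_force: 0.0
```

Call:
{"method": "move_arm", "body": {"increments": [{"xyz":[0,0,0],"roll":0,"grip":10},{"xyz":[0,0,0],"roll":0,"grip":10},{"xyz":[0,0,0],"roll":0,"grip":10},{"xyz":[0,0,0],"roll":0,"grip":45},{"xyz":[0,0,0],"roll":0,"grip":45}]}}

```text
time_s: 25.35
position: [0.649, 0.1658, 0.0227]
tcp_rot: [[0.865, 0.501, 0.002], [0.501, -0.865, 0.0], [0.002, 0.001, -1.0]]
force: [-0.7, 0.2, 0.4]
opening: 0.294
grasp_force: 0.0
```

Call:
{"method": "move_arm", "body": {"increments": [{"xyz":[0,0,0],"roll":0,"grip":45},{"xyz":[0,0,0],"roll":-0.125,"grip":45},{"xyz":[0,0,0],"roll":-0.125,"grip":45},{"xyz":[0,0,0],"roll":-0.125,"grip":45},{"xyz":[0,0,0],"roll":-0.125,"grip":45}]}}

```text
time_s: 25.77
position: [0.6481, 0.1657, 0.0213]
tcp_rot: [[0.514, 0.858, -0.001], [0.858, -0.514, -0.0], [-0.0, -0.001, -1.0]]
force: [-0.5, -0.3, 1.1]
opening: 0.444
grasp_force: 0.0
```

Call:
{"method": "move_arm", "body": {"increments": [{"xyz":[0,0,0],"roll":-0.125,"grip":45},{"xyz":[0,0,0],"roll":-0.125,"grip":45},{"xyz":[0,0,0],"roll":-0.125,"grip":45},{"xyz":[0,0,0],"roll":-0.125,"grip":45},{"xyz":[0,0,0],"roll":-0.046,"grip":40}]}}

```text
time_s: 26.18
position: [0.648, 0.1657, 0.0213]
tcp_rot: [[-0.005, 1.0, -0.001], [1.0, 0.005, -0.0], [-0.0, -0.001, -1.0]]
force: [-0.2, -0.2, 0.6]
opening: 0.429
grasp_force: 0.0
```

Call:
{"method": "move_arm", "body": {"increments": [{"xyz":[0,0,0],"roll":0,"grip":10},{"xyz":[0,0,0],"roll":0,"grip":10},{"xyz":[0,0,0],"roll":0,"grip":10},{"xyz":[0,0,0],"roll":0,"grip":10},{"xyz":[0,0,0],"roll":0,"grip":10}]}}

```text
time_s: 26.6
position: [0.6482, 0.1657, 0.0214]
tcp_rot: [[0.001, 1.0, -0.0], [1.0, -0.001, -0.0], [-0.0, -0.0, -1.0]]
force: [0.1, -0.1, -0.5]
opening: 0.215
grasp_force: 30.0
```

Run:
```python
from h import *
go(.5148,-.0722,.19)
```

```text
t 26.6 pos [0.6482 0.1657 0.0214] phi -0.0005 roll 0.0 xyz_after_roll mm [-237.9 -133.3 -168.6]
```

Call:
{"method": "move_arm", "body": {"increments": [{"xyz":[0,0,-25],"roll":0,"grip":10},{"xyz":[0,0,-38],"roll":0,"grip":10},{"xyz":[0,0,-38],"roll":0,"grip":10},{"xyz":[0,0,-38],"roll":0,"grip":10},{"xyz":[0,0,-35],"roll":0,"grip":10}]}}

```text
time_s: 27.02
position: [0.6482, 0.1657, 0.1976]
tcp_rot: [[0.0, 1.0, 0.0], [1.0, -0.0, 0.0], [0.0, 0.0, -1.0]]
force: [0.3, 0.2, -0.7]
opening: 0.217
grasp_force: 30.0
```

Call:
{"method": "move_arm", "body": {"increments": [{"xyz":[-22,-12,0],"roll":0,"grip":10},{"xyz":[-32,-18,0],"roll":0,"grip":10},{"xyz":[-32,-18,0],"roll":0,"grip":10},{"xyz":[-32,-18,0],"roll":0,"grip":10},{"xyz":[-32,-18,0],"roll":0,"grip":10}]}}

```text
time_s: 27.43
position: [0.5631, 0.0147, 0.1957]
tcp_rot: [[-0.001, 1.0, 0.0], [1.0, 0.001, -0.0], [-0.0, 0.0, -1.0]]
force: [0.3, -0.5, 1.2]
opening: 0.213
grasp_force: 30.0
```

Call:
{"method": "move_arm", "body": {"increments": [{"xyz":[-32,-18,0],"roll":0,"grip":10},{"xyz":[-30,-17,0],"roll":0,"grip":10},{"xyz":[-18,-10,0],"roll":0,"grip":10},{"xyz":[-8,-4.3,10],"roll":0,"grip":10},{"xyz":[0,0,20],"roll":0,"grip":10}]}}

```text
time_s: 27.85
position: [0.5158, -0.0751, 0.1674]
tcp_rot: [[0.004, 1.0, 0.005], [1.0, -0.003, -0.003], [-0.003, 0.005, -1.0]]
force: [1.7, -0.7, -0.5]
opening: 0.215
grasp_force: 30.0
```

Call:
{"method": "move_arm", "body": {"increments": [{"xyz":[0,0,15],"roll":0,"grip":10},{"xyz":[0,0,10],"roll":0,"grip":10},{"xyz":[0,0,0],"roll":0,"grip":10},{"xyz":[0,0,0],"roll":0,"grip":10},{"xyz":[0,0,0],"roll":0,"grip":10}]}}

```text
time_s: 28.27
position: [0.5153, -0.0722, 0.1409]
tcp_rot: [[-0.0, 1.0, 0.0], [1.0, 0.0, -0.0], [-0.0, 0.0, -1.0]]
force: [-0.2, -0.0, -0.1]
opening: 0.211
grasp_force: 30.0
```

Run:
```python
from h import *
go(.5148,-.0722,.1394)
```

```text
t 28.27 pos [ 0.5153 -0.0722  0.1409] phi 0.0003 roll 0.0 xyz_after_roll mm [-0.  -0.5  1.5]
```

Call:
{"method": "move_arm", "body": {"increments": [{"xyz":[0,-0.3,1],"roll":0,"grip":10},{"xyz":[0,0,1],"roll":0,"grip":10},{"xyz":[0,0,1],"roll":0,"grip":10}]}}

```text
time_s: 28.52
position: [0.5151, -0.0724, 0.1385]
tcp_rot: [[-0.001, 1.0, 0.001], [1.0, 0.001, -0.001], [-0.001, 0.001, -1.0]]
force: [-2.2, 0.6, 12.1]
opening: 0.214
grasp_force: 30.0
```

Call:
{"method": "move_arm", "body": {"increments": [{"xyz":[0,0,1],"roll":0,"grip":10},{"xyz":[0,0,0],"roll":0,"grip":10}]}}

```text
time_s: 28.68
position: [0.5152, -0.0725, 0.1384]
tcp_rot: [[-0.0, 1.0, 0.001], [1.0, 0.0, -0.001], [-0.001, 0.001, -1.0]]
force: [-2.2, -0.6, 10.3]
opening: 0.216
grasp_force: 30.0
```

Call:
{"method": "move_arm", "body": {"increments": [{"xyz":[0,0,-4],"roll":0,"grip":10},{"xyz":[0.3,-1.2,0],"roll":0,"grip":10},{"xyz":[0,0,0],"roll":0,"grip":10},{"xyz":[0,0,1.5],"roll":0,"grip":10}]}}

```text
time_s: 29.02
position: [0.5135, -0.072, 0.1391]
tcp_rot: [[-0.0, 1.0, 0.0], [1.0, 0.0, -0.0], [-0.0, 0.0, -1.0]]
force: [0.2, 0.1, -1.1]
opening: 0.216
grasp_force: 30.0
```

Call:
{"method": "move_arm", "body": {"increments": [{"xyz":[0,0,1.5],"roll":0,"grip":10},{"xyz":[0,0,0.5],"roll":0,"grip":10},{"xyz":[0,0,0],"roll":0,"grip":10}]}}

```text
time_s: 29.27
position: [0.5137, -0.0722, 0.1385]
tcp_rot: [[-0.0, 1.0, 0.0], [1.0, 0.0, -0.0], [-0.0, 0.0, -1.0]]
force: [-2.3, 0.8, 12.4]
opening: 0.216
grasp_force: 30.1
```

Call:
{"method": "move_arm", "body": {"increments": [{"xyz":[0,0,0.7],"roll":0,"grip":10},{"xyz":[0,0,0],"roll":0,"grip":10}]}}

```text
time_s: 29.43
position: [0.5138, -0.0722, 0.1384]
tcp_rot: [[-0.0, 1.0, 0.001], [1.0, 0.0, -0.001], [-0.001, 0.001, -1.0]]
force: [-2.4, 0.6, 17.2]
opening: 0.217
grasp_force: 30.1
```

Call:
{"method": "move_arm", "body": {"increments": [{"xyz":[0,0,-20],"roll":0,"grip":10},{"xyz":[0,0,-30],"roll":0,"grip":10}]}}

```text
time_s: 29.6
position: [0.5113, -0.0713, 0.1844]
tcp_rot: [[0.0, 1.0, -0.007], [1.0, -0.0, 0.002], [0.002, -0.007, -1.0]]
force: [0.2, -0.5, -0.8]
opening: 0.213
grasp_force: 30.0
```

Run:
```python
from h import *
p,d=bot.capture("top"); W=cloud("top",d)
r=bot.trace("tray","top"); 
for q in r[:2]:
    v,u=np.nonzero(q["mask"]); Q=onplane("top",np.c_[u,v],.022); k=np.hypot(Q[:,0]-.52,Q[:,1]+.33)<.12
    print(q["conf"],k.sum(),cv2.minAreaRect((Q[k]*1000).astype(np.float32)))
m=(W[...,2]>.014)&(W[...,2]<.03)&(abs(W[...,0]-.52)<.075)&(abs(W[...,1]+.335)<.1); q=W[m][:,:2]
print(m.sum(),q.min(0),q.max(0),cv2.minAreaRect((q*1000).astype(np.float32)))
m=(W[...,2]>.035)&(W[...,2]<.06)&(abs(W[...,0]-.52)<.075)&(abs(W[...,1]+.335)<.1); print("vial",np.median(W[m],0))
a=np.load("top0.npz")["p"]; c=cv2.resize(np.hstack([p[178:240,338:412],a[178:240,338:412]]),(800,335),interpolation=cv2.INTER_CUBIC); save("pics/tray.png",c)
go(.5148,-.0722,.19)
```

```text
0.82 1945 ((522.500732421875, -329.56549072265625), (158.3956756591797, 127.42298889160156), 89.12432098388672)
367 [ 0.45788456 -0.40810783] [ 0.58197242 -0.25352014] ((519.850341796875, -330.1309509277344), (152.98158264160156, 120.64692687988281), 87.91863250732422)
vial [ 0.54237882 -0.28916916  0.04927463]
t 29.7 pos [ 0.5163 -0.0729  0.1897] phi 0.0001 roll 0.0 xyz_after_roll mm [ 0.7 -1.5 -0.3]
```

View pics/tray.png

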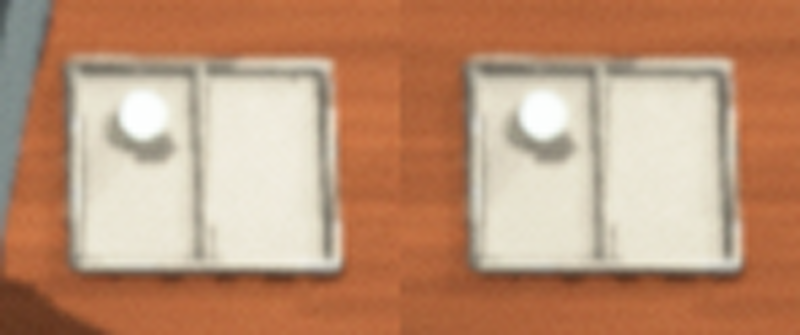

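Call:
{"method": "move_arm", "body": {"increments": [{"xyz":[-25,0.5,0],"roll":0,"grip":10},{"xyz":[-38,0.7,0],"roll":0,"grip":10},{"xyz":[-38,0.7,0],"roll":0,"grip":10},{"xyz":[-38,0.7,0],"roll":0,"grip":10},{"xyz":[-38,0.7,0],"roll":0,"grip":10}]}}

```text
time_s: 30.12
position: [0.5163, -0.2502, 0.1852]
tcp_rot: [[-0.0, 1.0, -0.001], [1.0, 0.0, 0.001], [0.001, -0.001, -1.0]]
force: [0.0, -0.8, -0.2]
opening: 0.212
grasp_force: 30.0
```

Call:
{"method": "move_arm", "body": {"increments": [{"xyz":[-38,0.7,0],"roll":0,"grip":10},{"xyz":[-38,0.7,0],"roll":0,"grip":10},{"xyz":[-30,0.7,10],"roll":0,"grip":10},{"xyz":[-12,0,30],"roll":0,"grip":10},{"xyz":[0,0,35],"roll":0,"grip":10}]}}

```text
time_s: 30.53
position: [0.5203, -0.373, 0.1117]
tcp_rot: [[0.004, 1.0, 0.006], [1.0, -0.004, -0.007], [-0.007, 0.006, -1.0]]
force: [0.8, 0.1, -0.2]
opening: 0.215
grasp_force: 30.0
```

Call:
{"method": "move_arm", "body": {"increments": [{"xyz":[0,0,30],"roll":0,"grip":10},{"xyz":[0,0,20],"roll":0,"grip":10},{"xyz":[0,0,10],"roll":0,"grip":10},{"xyz":[0,0,0],"roll":0,"grip":10},{"xyz":[0,0,0],"roll":0,"grip":10}]}}

```text
time_s: 30.95
position: [0.5189, -0.3669, 0.0508]
tcp_rot: [[-0.0, 1.0, -0.001], [1.0, 0.0, 0.001], [0.001, -0.001, -1.0]]
force: [-0.0, 0.1, -0.0]
opening: 0.219
grasp_force: 30.0
```

Run:
```python
from h import *
go(.519,-.367,.0258)
```

```text
t 30.95 pos [ 0.5189 -0.3669  0.0508] phi 0.0001 roll 0.0 xyz_after_roll mm [-0.1  0.1 25. ]
```

Call:
{"method": "move_arm", "body": {"increments": [{"xyz":[0,0,10],"roll":0,"grip":10},{"xyz":[0,0,8],"roll":0,"grip":10},{"xyz":[0,0,4],"roll":0,"grip":10},{"xyz":[0,0,1],"roll":0,"grip":10},{"xyz":[0,0,1],"roll":0,"grip":10}]}}

```text
time_s: 31.37
position: [0.519, -0.367, 0.0274]
tcp_rot: [[-0.0, 1.0, 0.0], [1.0, 0.0, -0.0], [-0.0, 0.0, -1.0]]
force: [0.2, -0.2, -0.3]
opening: 0.214
grasp_force: 30.0
```

Call:
{"method": "move_arm", "body": {"increments": [{"xyz":[0,0,0.5],"roll":0,"grip":10},{"xyz":[0,0,0],"roll":0,"grip":10},{"xyz":[0,0,0],"roll":0,"grip":10}]}}

```text
time_s: 31.62
position: [0.5191, -0.3672, 0.0272]
tcp_rot: [[-0.0, 1.0, 0.0], [1.0, 0.0, -0.0], [-0.0, 0.0, -1.0]]
force: [0.2, -0.4, -0.4]
opening: 0.215
grasp_force: 30.0
```

Call:
{"method": "move_arm", "body": {"increments": [{"xyz":[0,0,1],"roll":0,"grip":10},{"xyz":[0,0,0.6],"roll":0,"grip":10},{"xyz":[0,0,0],"roll":0,"grip":10}]}}

```text
time_s: 31.87
position: [0.5189, -0.367, 0.0252]
tcp_rot: [[0.0, 1.0, -0.0], [1.0, -0.0, 0.0], [0.0, -0.0, -1.0]]
force: [-0.3, -0.6, -0.4]
opening: 0.218
grasp_force: 30.0
```

Call:
{"method": "move_arm", "body": {"increments": [{"xyz":[0,0,0.6],"roll":0,"grip":10},{"xyz":[0,0,0],"roll":0,"grip":10}]}}

```text
time_s: 32.03
position: [0.5189, -0.3671, 0.0248]
tcp_rot: [[0.0, 1.0, 0.0], [1.0, -0.0, -0.0], [-0.0, 0.0, -1.0]]
force: [-0.2, 0.5, 1.4]
opening: 0.217
grasp_force: 30.0
```

Call:
{"method": "move_arm", "body": {"increments": [{"xyz":[0,0,0.5],"roll":0,"grip":10},{"xyz":[0,0,0],"roll":0,"grip":10}]}}

```text
time_s: 32.2
position: [0.519, -0.3671, 0.0248]
tcp_rot: [[-0.0, 1.0, 0.0], [1.0, 0.0, -0.0], [-0.0, 0.0, -1.0]]
force: [-1.6, 1.0, 3.4]
opening: 0.218
grasp_force: 30.0
```

Touching the floor; release, lift, back away and look.

Call:
{"method": "move_arm", "body": {"increments": [{"xyz":[0,0,0],"roll":0,"grip":35},{"xyz":[0,0,0],"roll":0,"grip":35},{"xyz":[0,0,0],"roll":0,"grip":40},{"xyz":[0,0,0],"roll":0,"grip":45},{"xyz":[0,0,-10],"roll":0,"grip":45}]}}

```text
time_s: 32.62
position: [0.5177, -0.3659, 0.0324]
tcp_rot: [[0.0, 1.0, -0.003], [1.0, -0.0, 0.003], [0.003, -0.003, -1.0]]
force: [-0.7, 0.5, -0.2]
opening: 0.424
grasp_force: 0.0
```

Call:
{"method": "move_arm", "body": {"increments": [{"xyz":[0,0,-30],"roll":0,"grip":45},{"xyz":[0,0,-38],"roll":0,"grip":45},{"xyz":[0,0,-38],"roll":0,"grip":45},{"xyz":[0,0,-38],"roll":0,"grip":45},{"xyz":[0,0,-30],"roll":0,"grip":45}]}}

```text
time_s: 33.03
position: [0.5195, -0.3675, 0.2121]
tcp_rot: [[-0.0, 1.0, 0.003], [1.0, 0.0, -0.003], [-0.003, 0.003, -1.0]]
force: [1.3, -0.8, -0.1]
opening: 0.451
grasp_force: 0.0
```

Call:
{"method": "move_arm", "body": {"increments": [{"xyz":[0,-36,-10],"roll":0,"grip":45},{"xyz":[0,-36,0],"roll":0,"grip":45},{"xyz":[0,-36,0],"roll":0,"grip":45},{"xyz":[0,-20,0],"roll":0,"grip":45},{"xyz":[0,0,0],"roll":0,"grip":45}]}}

```text
time_s: 33.45
position: [0.387, -0.3658, 0.2188]
tcp_rot: [[0.003, 1.0, -0.003], [1.0, -0.003, 0.002], [0.002, -0.003, -1.0]]
force: [-0.8, -0.5, -0.5]
opening: 0.45
grasp_force: 0.0
```

Run:
```python
from h import *
p,d=bot.capture("side"); q,e=bot.capture("top")
A=cv2.resize(p[130:384,140:340],(400,508)); B=cv2.resize(q[120:247,150:420],(800,376))[:, :]
c=np.zeros((508,800,3),np.uint8); c[:,:400]=A; c[:188,400:]=cv2.resize(B,(400,188)); c[200:500,400:]=cv2.resize(q[175:235,338:418],(400,300),interpolation=cv2.INTER_CUBIC)
save("pics/final.png",c); s=bot.read_state(); print(s["time_s"],s["position"])
```

```text
33.55 [ 0.39089311 -0.36743814  0.21901354]
```

View pics/final.png

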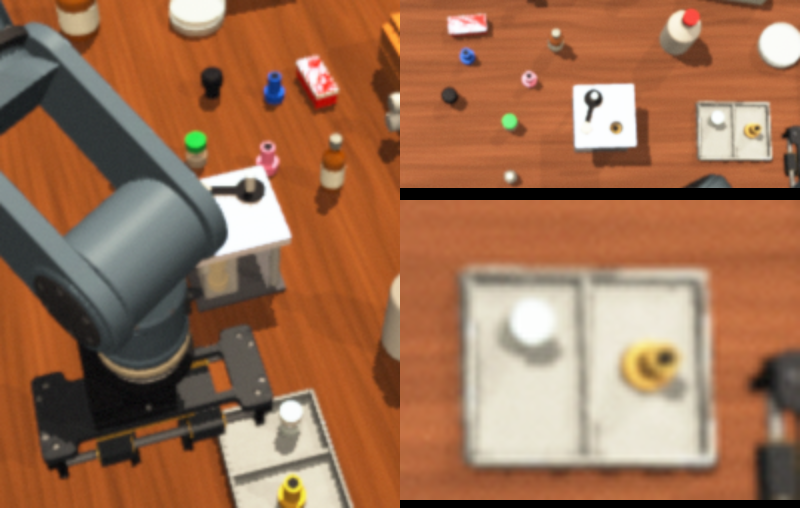

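```bash
python3 -c "
from rig import bot
print(bot.hand_in())"
```

```text
the job is handed in; nothing more can be done
None
```

The cover lies over the red line. Two brass adapters fit and dropped into the well, and the third, which would not enter on two tries, stands upright in the tray's empty cell; the job was handed in at about 34 s, with contact on the gauge peaking at about 25 N.

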